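# Set trim buttons on a seat panel with a handwheel press

## Task

Lay each trim button that is there upright on the ring of its own colour on the white carrier. Then, in the order red, yellow, blue, slide the carrier so that the white dot of the button is under the brass foot, and wind the handwheel until the ram is down on its stop, so that every button gets pressed. Finish with the ram wound fully up, the carrier pulled back towards you against its front stop, and the buttons still centred on their rings; leave the other things on the bench alone.

Things in the scene. Friction and masses are not known exactly. Their poses are not given: they have to be found in the camera images.
- button_red: red plastic trim button, about 120 g, may be absent: flange 60 mm across and 8 mm thick, on it a round hub 30 mm across and 20 mm high (28 mm in all) with a white 12 mm dot in the middle of its top. Origin: centre of the underside, z up. Starts upright on the table to the robot's right. Grip the hub.
- button_yellow: yellow plastic trim button, about 120 g, may be absent: flange 60 mm across and 8 mm thick, on it a round hub 30 mm across and 20 mm high (28 mm in all) with a white 12 mm dot in the middle of its top. Origin: centre of the underside, z up. Starts upright on the table to the robot's right. Grip the hub.
- button_blue: blue plastic trim button, about 120 g, may be absent: flange 60 mm across and 8 mm thick, on it a round hub 30 mm across and 20 mm high (28 mm in all) with a white 12 mm dot in the middle of its top. Origin: centre of the underside, z up. Starts upright on the table to the robot's right. Grip the hub.
- spot_red (a point): centre of the red painted ring (76 mm outside, 62 mm inside) on the carrier's white top, at the height of that top (50 mm over the table). x and y axes are those of the press.
- spot_yellow (a point): centre of the yellow painted ring (76 mm outside, 62 mm inside) on the carrier's white top, at the height of that top (50 mm over the table). x and y axes are those of the press.
- spot_blue (a point): centre of the blue painted ring (76 mm outside, 62 mm inside) on the carrier's white top, at the height of that top (50 mm over the table). x and y axes are those of the press.
- carrier_handle (a point): top centre of the black round handle post (26 mm across, 45 mm tall) standing on the robot's edge of the white carrier plate (210 x 260 mm, top 50 mm over the table). The carrier glides on crossed x-y slides, level, without turning; about 2 N of friction per slide holds it where it is left. Move it by gripping the post from above.
- saddle (a joint): lower slide, carries the upper one: m moved away from the robot along the press's x axis; 0 = home, against the front stop; up to 0.165
- carrier (a joint): upper slide: m moved to the press's +y (left) from the middle, -0.095 to 0.095
- pointer (a point): underside centre of the brass foot (12 mm across) hanging, fixed in x and y, from the red beam (34 mm wide, 150-185 mm over the table, from a column on the left; no gripper fits under it). Ram up: 102 mm over the table, 24 mm over a button on the carrier. From home, rings reach it by moving the carrier 105-145 mm away from the robot and up to 75 mm sideways.
- foot: the brass foot itself; springs up into the ram by up to 20 mm (2 N to start, 0.5 N per mm). Origin: its underside centre.
- ram_mark (a point): point on the ram's axis that moves with the ram: coincides with the underside of the foot when the foot is not pushed in
- ram (a joint): m the ram is lowered by the handwheel: 0 = fully up, 0.034 = down on its stop (there the foot presses a button on the carrier with about 7 N)
- wheel (a joint): handwheel turn in rad, clockwise seen from above: 0 = ram fully up (stop), 6.28 = one whole turn, ram down on its stop. Stays where it is left; about 0.12 N m of friction.
- wheel_center (a point): on the vertical axis of the black handwheel (124 mm across) lying level on the red gearbox left of the carrier, 142 mm over the table, at the height of crank_grip
- crank_grip (a point): middle of the red crank handle, a free-spinning upright cylinder 22 mm across, from 116 to 162 mm over the table, 55 mm from the wheel's axis; grip it from above and lead it round the axis without turning the gripper
- spray_can: adhesive spray can, 66 mm across, 180 mm tall; not part of the job, leave alone. Origin: centre of the underside.
- thread_cone: blue thread cone, 120 mm tall; not part of the job, leave alone. Origin: centre of the underside.
- thread_cone2: terracotta thread cone, 120 mm tall; not part of the job, leave alone. Origin: centre of the underside.
- tape_roll: grey tape roll lying flat, 90 mm across, 40 mm tall; not part of the job, leave alone. Origin: centre of the underside.
- screwdriver: screwdriver, lying; not part of the job, leave alone. Origin: on its long axis.
- staple_box: cardboard staple box 110 x 70 x 45 mm; not part of the job, leave alone. Origin: centre of the underside.
Mind the look-alikes: they are no part of the job. Several things have the shape of the button_yellow; the one meant has the colours described above.

How it is judged:
By the outcome, as a careful person would: the job done as asked, in the order asked, and still so for the second after the job is handed in, with the robot touching nothing.
Of button_red, button_yellow, button_blue only 2 to 3 are there at a start; the rules pass over those that are not, and their reading is None.
At some moment in a run one of button_red, button_yellow, button_blue may be knocked a few centimetres aside while the robot is not near it.
Once in a run the grip may slacken for a moment while it holds something.
It also fails if it takes over 210 s, if anything falls off the work surface, if the arm or the gripper's body presses on something with over 40 N, if the wrist force passes 120 N, or if a joint passes its speed limit or range.

## Robot

A 7-joint arm with a two-finger parallel gripper is mounted at the origin on the work surface. World frame = base frame: x ahead of the robot, y to its left, z up, the work surface at z = 0. Lengths are in m, angles in rad, forces in N, time in s.
With the tool pointing down it reaches from about 0.35 to 0.9 m from the base axis. Payload 19.9 kg.
Tool frame: the origin (TCP) lies between the finger pads; the fingertips stand 8 mm ahead of it and the grasp point (between the pads) lies 11 mm behind it (robot.tcp_to_tips is the distance from the TCP to the fingertips, in m); z points along the fingers, y is the line along which they close (so a half turn about z gives the same grasp; the last joint's range is limited). The gripper opens to 94 mm and grips with 3 to 60 N. Pads are 16 mm wide; open, the fingers measure 119 mm over their backs; the gripper's body (75 mm by 177 mm) begins 78 mm behind the grasp point.
Start: joints at [-1.381, 0.417, -0.01, 1.614, 0.005, 1.111, -0.053], TCP at [0.144, 0.608, 0.179] pointing down, gripper open.
Joint ranges: [-2.81, 2.81], [-0.39, 2.02], [-1.27, 1.25], [0.06, 2.57], [-1.19, 4.33], [0.19, 2], [-2.82, 2.82]. Speed limits (rad/s): [1.89, 1.89, 2.39, 2.39, 3.01, 3.01, 3.01].

## Interface

Orientations are given as a rotation vector (axis times angle).
In Python, from rig import robot gives the robot as it stands.
- The arm moves only by the tool carry_out, never from a script. Its argument "steps" is a list of rows, each a list of 3 entries, a list of its own where there are three numbers: the shift along the tool's x, y, z in cm, then the turn, a rotation vector about the tool's x, y, z in rad, then the finger opening in cm, from 0 to 9.4. A call has 1 to 5 rows; each row shifts and turns the commanded pose from where the row before left it, along the tool's axes as they then stand; what a row does not reach is not made up. A row lasts 1/8 s, in which the tool goes at most 62.5 mm and 10.7 degrees, less where a joint would pass 70% of its speed; a pose out of reach is approached as far as the arm can. A call is refused whole if a number of a shift passes 6.25 or a number of a turn 0.188, either way. A call with a gripper value outside its range is refused whole. The fingers move at their own pace and stop on an object; the grip force is fixed at half the most. Time passes only in rows, so rows that do not move let the fingers close. It gives the time, the measured TCP pose, the force, the opening and the grip force at its end, in the units of the state.
- robot.get_obs(): the state, without advancing time (a new reading comes with each control period).
- robot.get_image(name): name is "scene" or "side" or "wrist"; returns (picture, depth): 400x640x3 uint8, red, green, blue; 400x640 float32, m along the optical axis (not along the pixel's ray), 0 where there is no reading.
- robot.camera_params(name): a dict with "fx", "fy", "cx", "cy" (pixels), "R" (3x3) and "t" (3): a world point X has camera coordinates R X + t. Camera axes: x right, y down, z forward; pixel columns grow to the right and rows downward; lengths in m; the calibration is good to about 2 mm. A picture is of the moment at which its call begins: read the wrist's pose just before it. camera_params takes no time and is no camera call; for the wrist camera it gives the pose at the moment of the call.
- robot.job_done(): hands the job in; it is judged then, once.
The state is a dict: "time_s": time; "joint_positions": joint angles; "qd": joint speeds; "tau": joint torques, N m; "ee_pos": TCP position; "tcp_rot": TCP orientation; "ft_force": force on the tool from outside, world axes, zero at the start; "wrist_torque": the same for the moment, N m; "opening": finger opening in m; "grasp_force": force on a finger pad.
Only numpy, scipy, OpenCV 4.12 (cv2) and the standard library are available. Lean on these libraries where they do the work, as an engineer would, in place of code of your own. Each camera call takes 0.05 s, during which the arm holds its last target. There are 200 camera calls.

## Working session

There is one attempt and no reset: what is moved stays moved. The work goes in short steps, Python scripts to look and compute and a tool call to move; the robot and the scene stay as the last step left them, time stands still between calls to the robot, and variables do not carry over. Pictures are saved under pics/ and viewed, at most 17 in all, crops included, and the job is handed in when it is done.

Besides the shell and the picture viewer there is one more tool, called after ">>>" as name(argument=value, ...), one argument or row to a line, values as JSON. carry_out: Moves the arm, as the interface text tells. Its arguments: {"type":"object","properties":{"steps":{"type":"array","items":{"type":"array"}}},"required":["steps"]}

```bash
mkdir -p pics; ls
python3 - <<'E'
from rig import robot
import cv2,numpy as np
print(robot.get_obs())
for n in ["scene","side"]:
    im,d=robot.get_image(n); cv2.imwrite(f"pics/{n}0.png",im[:,:,::-1]); np.savez(f"pics/{n}0.npz",im=im,d=d,**robot.camera_params(n))
    p=robot.camera_params(n); print(n,p)
E
```

```text
pics
{'time_s': 0.0, 'joint_positions': array([-1.38043769,  0.41800303, -0.01031354,  1.61417706,  0.00467037,
        1.11068296, -0.05298182]), 'qd': array([-1.32966152e-03,  4.05017853e-04, -4.28445841e-04,  7.84637880e-05,
        1.26004857e-03, -1.86289675e-03,  5.67813742e-04]), 'tau': array([ 9.86114537e-04, -8.51307106e+01,  6.39102682e-01, -4.25961900e+01,
       -4.89160395e-02,  1.90342072e-02,  1.16403871e-04]), 'ee_pos': array([0.14352138, 0.60787416, 0.1781059 ]), 'tcp_rot': array([-3.63342077e-01, -3.12042663e+00,  1.95331749e-03]), 'ft_force': array([ 0.46230232, -0.61797687, -0.32051558]), 'wrist_torque': array([ 0.01927842, -0.03035158,  0.08580322]), 'grasp_force': 0.0, 'opening': 0.09379886597870946}
scene {'fx': 467.88049814505774, 'fy': 467.88049814505774, 'cx': 315.3657670374487, 'cy': 202.4409837423178, 'R': array([[-0.76279228,  0.64661893,  0.00564767],
       [ 0.3984235 ,  0.47684858, -0.78350121],
       [-0.5093198 , -0.59539851, -0.62136459]]), 't': array([ 0.40608881, -0.15604807,  2.10770922])}
side {'fx': 441.9228463317635, 'fy': 441.9228463317635, 'cx': 318.0556354930604, 'cy': 194.90412932940706, 'R': array([[ 0.90419829, -0.4271052 ,  0.0025683 ],
       [-0.29060549, -0.61960757, -0.72913298],
       [ 0.31300783,  0.65853444, -0.68436722]]), 't': array([-0.49827984,  0.27612326,  1.18807503])}
```

View pics/scene0.png

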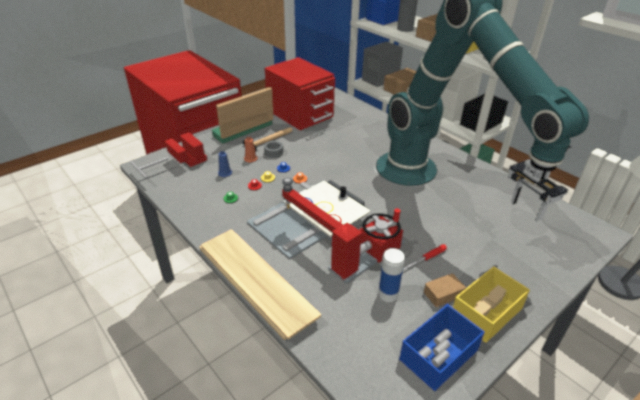

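View pics/side0.png

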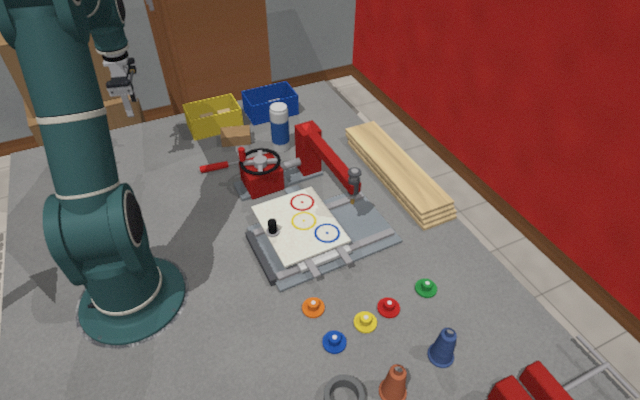

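Side view: orange (313,307), yellow (365,322), red (388,307), green (426,288) and blue (334,341) buttons. Rings: red (302,202), yellow (303,221), blue (327,233). Post at (272,227), crank near (241,155). The button_yellow look-alikes are the orange and green ones. The pure yellow one at (365,322) fits the description, which a crop should confirm.

```bash
cat > h.py <<'E'
from rig import robot
import numpy as np, cv2
def grab(n):
    p=robot.camera_params(n); im,d=robot.get_image(n); return im,d,p
def ray(p,u,v,z):
    "pixel -> world point on plane z"
    R,t=p["R"],p["t"]; c=-R.T@t; d=R.T@np.array([(u-p["cx"])/p["fx"],(v-p["cy"])/p["fy"],1]); return c+d*(z-c[2])/d[2]
def pts(d,p):
    v,u=np.mgrid[:400,:640]; X=np.stack([(u-p["cx"])/p["fx"]*d,(v-p["cy"])/p["fy"]*d,d],-1); return (X-p["t"])@p["R"]
def proj(p,X):
    c=p["R"]@np.asarray(X)+p["t"]; return c[0]/c[2]*p["fx"]+p["cx"],c[1]/c[2]*p["fy"]+p["cy"]
E
python3 - <<'E'
from h import *
np.set_printoptions(precision=4,suppress=True)
z=np.load("pics/side0.npz"); im,d=z["im"],z["d"]; p={k:z[k] for k in z.files}
hsv=cv2.cvtColor(im,cv2.COLOR_RGB2HSV).astype(int); H,S,V=[hsv[...,i] for i in range(3)]
P=pts(d,p)
W=(d>0)
def show(name,mask,box):
    m=np.zeros(mask.shape,bool); u0,v0,u1,v1=box; m[v0:v1,u0:u1]=mask[v0:v1,u0:u1]; m&=W
    v,u=np.nonzero(m); q=P[m]
    print(name,len(q),"px",(u.min()+u.max())/2,(v.min()+v.max())/2,"mean",q.mean(0),"mid",(np.percentile(q,2,0)+np.percentile(q,98,0))/2,"zmax",q[:,2].max())
    return m
for n,(u,v) in dict(orange=(313,307),yellow=(365,322),red=(388,307),green=(426,288),blue=(334,341)).items():
    m=show(n,S>110,(u-17,v-17,u+17,v+17))
    q=P[m]; c=P[v-14:v+14,u-14:u+14].reshape(-1,3); t=c[(c[:,2]>.024)&(c[:,2]<.034)]; print("  hub top",len(t),t.mean(0),(t.min(0)+t.max(0))/2, "hsv",np.median(hsv[m],0))
r=show("ringR",(S>90)&((H<8)|(H>170)),(285,188,320,216))
y=show("ringY",(S>90)&(H>15)&(H<40),(285,205,322,236))
b=show("ringB",(S>90)&(H>95)&(H<130),(308,218,346,248))
for n,m in zip("RYB",(r,y,b)):
    v,u=np.nonzero(m); X=np.array([ray(p,a,c,.05) for a,c in zip(u,v)])
    (e,w,a)=cv2.fitEllipse(np.stack([u,v],1).astype(np.float32)); print(n,"plane mid",(X.min(0)+X.max(0))/2,np.ptp(X,axis=0),ray(p,*e,.05))
show("post",(V<60),(258,212,285,240))
c=P[215:240,260:285].reshape(-1,3); t=c[(c[:,2]>.088)&(c[:,2]<.102)]; print("post top",len(t),t.mean(0),(t.min(0)+t.max(0))/2)
c=P[140:170,225:255]; t=c.reshape(-1,3); t=t[(t[:,2]>.145)&(t[:,2]<.17)]; print("crank",len(t),t.mean(0),t.min(0),t.max(0))
show("wheel",(V<70)&(P[...,2]>.1)&(P[...,2]<.16),(232,142,290,182))
wall=P[140:180,230:290].reshape(-1,3);t=wall[(wall[:,2]>.11)&(wall[:,2]<.135)];print("wheelpts",len(t),t.min(0),t.max(0))
# plate edge direction: white points
m=(S<40)&(V>170)&(abs(P[...,2]-.05)<.004); mm=np.zeros_like(m);mm[185:275,245:355]=m[185:275,245:355]
print("plate",cv2.minAreaRect(P[mm][:,:2].astype(np.float32)))
cr=cv2.resize(im[130:370,225:465],(600,600),interpolation=cv2.INTER_CUBIC);cv2.imwrite("pics/c1.png",cr[:,:,::-1])
c=P[165:195,340:365];print("footarea",c[::6,::5,2])
E
```

```text
orange 360 px 313.0 307.0 mean [ 0.422  -0.2414  0.0137] mid [ 0.4245 -0.2369  0.0168] zmax 0.033393021540842144
  hub top 99 [ 0.4248 -0.2372  0.029 ] [ 0.425  -0.2375  0.0287] hsv [ 14. 187. 204.]
yellow 412 px 367.5 318.5 mean [ 0.5283 -0.3351  0.0136] mid [ 0.5409 -0.3328  0.0166] zmax 0.03467182401547137
  hub top 103 [ 0.5272 -0.3325  0.0293] [ 0.5275 -0.332   0.0289] hsv [ 26. 160. 202.]
red 396 px 385.0 310.5 mean [ 0.5922 -0.3275  0.0138] mid [ 0.5849 -0.3222  0.0169] zmax 0.03674341262387649
  hub top 96 [ 0.6028 -0.3218  0.0294] [ 0.6038 -0.3217  0.0287] hsv [  1. 194. 180.]
green 292 px 425.5 288.0 mean [ 0.7224 -0.3172  0.0139] mid [ 0.7266 -0.3136  0.0169] zmax 0.0363224842608621
  hub top 87 [ 0.7285 -0.3121  0.029 ] [ 0.7293 -0.3117  0.0284] hsv [ 66. 151. 141.]
blue 406 px 334.0 342.0 mean [ 0.4275 -0.3524  0.0143] mid [ 0.43   -0.3481  0.0176] zmax 0.03381924743452118
  hub top 120 [ 0.431  -0.348   0.0294] [ 0.4311 -0.3465  0.029 ] hsv [109. 189. 163.]
ringR 74 px 301.5 202.0 mean [0.5389 0.0923 0.0521] mid [0.5398 0.0965 0.0519] zmax 0.05536447960803511
ringY 83 p
[... 494 characters left out ...]
15 0.0822] mid [0.4106 0.0139 0.0778] zmax 0.09932575064802936
post top 62 [0.4127 0.0163 0.0953] [0.4135 0.0186 0.0941]
crank 55 [0.4202 0.2927 0.1568] [0.4104 0.2821 0.1452] [0.4317 0.3093 0.1672]
wheel 233 px 259.5 161.5 mean [0.4723 0.265  0.1103] mid [0.4702 0.2754 0.1096] zmax 0.11645125711025325
wheelpts 412 [0.4064 0.208  0.11  ] [0.5352 0.3424 0.1346]
plate ((0.497509241104126, 0.021095305681228638), (0.2093385010957718, 0.26366564631462097), 1.5850982666015625)
footarea [[ 0.1869  0.1909  0.0018  0.0011  0.0011]
 [ 0.185   0.1842  0.2247  0.2251  0.2229]
 [ 0.1687  0.1892  0.1956  0.2085 -0.0021]
 [-0.0016  0.1671  0.1876  0.1953  0.1819]
 [ 0.002  -0.003   0.1729  0.1687  0.1642]]
```

View pics/c1.png

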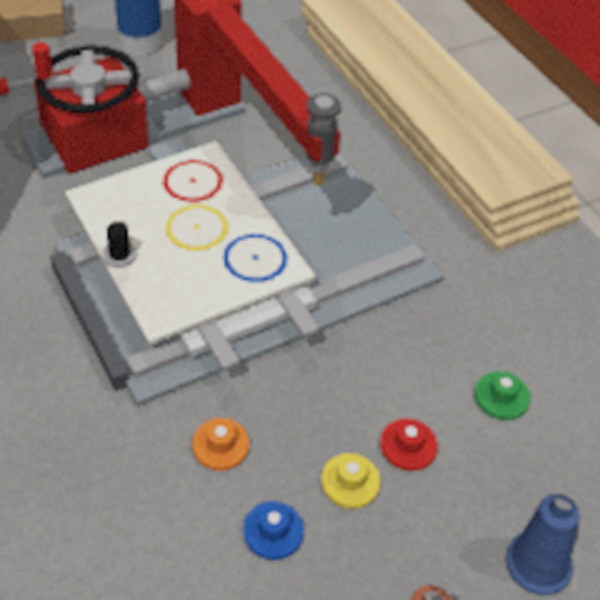

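Crop confirms it: pure yellow button at crop (350,478), while orange (221,442) and green (502,393) are decoys. All three job buttons are there. I'll compute the remaining geometry (foot, yaw, obstacles) and cross-check it with the scene camera.

Run:
```python
from h import *
np.set_printoptions(precision=4,suppress=True)
from scipy.spatial.transform import Rotation as Ro
z=np.load("pics/side0.npz"); im,d=z["im"],z["d"]; p={k:z[k] for k in z.files}
P=pts(d,p); hsv=cv2.cvtColor(im,cv2.COLOR_RGB2HSV).astype(int); H,S,V=[hsv[...,i] for i in range(3)]
g=(H>8)&(H<24)&(S>90); m=np.zeros_like(g); m[192:212,344:362]=g[192:212,344:362]; v,u=np.nonzero(m);print("brass px",list(zip(u,v,np.round(P[m][:,2],3))))
print("pointer guess",ray(p,352.5,203.5,.102))
# beam & gearbox red pts
r=((H<6)|(H>172))&(S>150)
mm=np.zeros_like(r);mm[120:205,290:365]=r[120:205,290:365]; q=P[mm&(P[...,2]>.18)&(P[...,2]<.2)]; print("beam top",cv2.minAreaRect(q[:,:2].astype(np.float32)),q.min(0),q.max(0))
for n,b in dict(cone_t=(378,362,412,400),cone_b=(425,325,460,368)).items():
    q=P[b[1]:b[3],b[0]:b[2]].reshape(-1,3);q=q[q[:,2]>.1];print(n,q.mean(0))
a=np.array([.5408,.0978]);b=np.array([.5541,-.0513]);
# scene cross-check: project measured points
s=np.load("pics/scene0.npz"); sp={k:s[k] for k in s.files}; 
# ring and dots in scene by local colour centroid
sh=cv2.cvtColor(s["im"],cv2.COLOR_RGB2HSV).astype(int); SP=pts(s["d"],sp)
for n,X,c in [("red",(.604,-.322,.028),(0,8)),("yel",(.5275,-.332,.028),(20,34)),("blu",(.431,-.347,.028),(100,125)),("post",(.4135,.0186,.095),None),("crank",(.421,.2957,.162),None)]:
    uu,vv=proj(sp,X); i,j=int(vv),int(uu); q=SP[i-9:i+10,j-9:j+10].reshape(-1,3); t=q[abs(q[:,2]-X[2])<.006]; print(n,(uu,vv),len(t),(t.min(0)+t.max(0))/2,t.mean(0))
# plate edges fit
wh=(S<45)&(V>160)&(abs(P[...,2]-.05)<.006); w=np.zeros(wh.shape,np.uint8); w[185:275,245:355]=wh[185:275,245:355]
w=cv2.morphologyEx(w,cv2.MORPH_CLOSE,np.ones((15,15)));c=max(cv2.findContours(w,0,2)[0],key=cv2.contourArea)[:,0]
X=np.array([ray(p,a,b,.05)[:2] for a,b in c]); R=cv2.minAreaRect(X.astype(np.float32)); print("plate",R)
for y in (1,):
    L=X[(X[:,0]<R[0][0]-.09)]; print("front edge slope",np.polyfit(L[:,1],L[:,0],1)); L=X[X[:,0]>R[0][0]+.09]; print("rear",np.polyfit(L[:,1],L[:,0],1))
    L=X[X[:,1]<R[0][1]-.115]; print("right",np.polyfit(L[:,0],L[:,1],1)); L=X[X[:,1]>R[0][1]+.115]; print("left",np.polyfit(L[:,0],L[:,1],1))
# wheel rim
q=P[140:182,230:292];k=(V[140:182,230:292]<75)&(q[...,2]>.1)&(q[...,2]<.13); t=q[k]; (cx,cy),rad=cv2.minEnclosingCircle(t[:,:2].astype(np.float32)); print("wheel",len(t),cx,cy,rad,np.median(t[:,2]))
print(Ro.from_rotvec([-.36334,-3.12043,.00195]).as_matrix())
```

```text
brass px [(np.int64(351), np.int64(199), np.float64(0.117)), (np.int64(353), np.int64(199), np.float64(0.12)), (np.int64(351), np.int64(200), np.float64(0.115)), (np.int64(352), np.int64(200), np.float64(0.115)), (np.int64(353), np.int64(200), np.float64(0.116)), (np.int64(351), np.int64(201), np.float64(0.107)), (np.int64(352), np.int64(201), np.float64(0.112)), (np.int64(353), np.int64(201), np.float64(0.11)), (np.int64(351), np.int64(202), np.float64(0.105)), (np.int64(352), np.int64(202), np.float64(0.109)), (np.int64(353), np.int64(202), np.float64(0.108)), (np.int64(351), np.int64(203), np.float64(0.103)), (np.int64(352), np.int64(203), np.float64(0.108)), (np.int64(353), np.int64(203), np.float64(0.104))]
pointer guess [ 0.6532 -0.0218  0.102 ]
beam top ((0.6422691941261292, 0.14031723141670227), (0.3452460765838623, 0.06557975709438324), 89.16773986816406) [ 0.6114 -0.0323  0.1801] [0.6773 0.3128 0.1915]
cone_t [ 0.487  -0.5202  0.1259]
cone_b [ 0.6295 -0.5     0.1365]
red (np.float64(253.11499022835636), np.float64(180.90399067099221)) 31 [ 0.6031 -0.3177  0.0277] [ 0.6033 -
[... 190 characters left out ...]
3.76274744943572)) 28 [ 0.4226 -0.3858  0.0278] [ 0.4271 -0.3494  0.0274]
post (np.float64(341.8041550646062), np.float64(187.87877533424032)) 29 [0.4133 0.0229 0.0949] [0.4127 0.0237 0.0955]
crank (np.float64(395.5587849360643), np.float64(209.89816018875914)) 27 [0.4192 0.3021 0.161 ] [0.4206 0.3018 0.1619]
plate ((0.49824851751327515, -0.007277175784111023), (0.21078364551067352, 0.31599846482276917), 1.442575216293335)
front edge slope [-0.0214  0.3953]
rear [-0.0071  0.6005]
right [-0.0625 -0.1111]
left [0.0531 0.1187]
wheel 246 0.47164952754974365 0.2751351296901703 0.06763079762458801 0.11065118392650249
[[-0.9732  0.2298 -0.0002]
 [ 0.2298  0.9732 -0.0012]
 [-0.0001 -0.0012 -1.    ]]
```

>>> carry_out(
  steps=[
    [[0,0,-6],[0,0,-0.116],9.4],
    [[0,0,-6],[0,0,-0.116],9.4],
    [[-4.4,-4.4,0],[0,0,0],9.4],
    [[-4.4,-4.4,0],[0,0,0],9.4],
    [[-4.4,-4.4,0],[0,0,0],9.4],
  ],
)

```text
time_s: 0.72
ee_pos: [0.2767, 0.4746, 0.2986]
tcp_rot: [0.0, -3.142, 0.0]
ft_force: [0.4, 0.9, 0.5]
opening: 0.0939
grasp_force: 0.0
```

>>> carry_out(
  steps=[
    [[-4.4,-4.4,0],[0,0,0],5],
    [[-4.4,-4.4,0],[0,0,0],5],
    [[-4.4,-4.4,0],[0,0,0],5],
    [[-4.4,-4.4,0],[0,0,0],5],
    [[-0.5,-6,0],[0,0,0],5],
  ],
)

```text
time_s: 1.35
ee_pos: [0.4583, 0.2383, 0.2979]
tcp_rot: [-0.002, -3.141, 0.002]
ft_force: [0.8, -0.7, 0.6]
opening: 0.0508
grasp_force: 0.0
```

>>> carry_out(
  steps=[
    [[-0.5,-6,0],[0,0,0],5],
    [[-0.5,-6,0],[0,0,0],5],
    [[-0.5,-6,0],[0,0,0],5],
    [[-0.5,-6,0],[0,0,0],5],
    [[0,0,0],[0,0,0],5],
  ],
)

```text
time_s: 1.98
ee_pos: [0.4765, -0.0039, 0.2989]
tcp_rot: [0.01, 3.141, -0.001]
ft_force: [0.4, 1.4, -1.2]
opening: 0.0498
grasp_force: 0.0
```

Run:
```python
from h import *
np.set_printoptions(precision=4,suppress=True)
o=robot.get_obs();print(o["time_s"],o["ee_pos"],o["tcp_rot"],o["joint_positions"])
im,d,p=grab("wrist"); np.savez("pics/w0.npz",im=im,d=d,**p); cv2.imwrite("pics/w0.png",im[:,:,::-1]); print(p)
```

```text
1.975 [ 0.4765 -0.0039  0.2989] [ 0.0098  3.1413 -0.0006] [-0.5016  0.0411  0.4626  1.8177 -0.0187  1.2869  1.5305]
{'fx': 315.6713570116101, 'fy': 315.6713570116101, 'cx': 323.5290789003034, 'cy': 198.15803284863676, 'R': array([[ 0.0057,  1.    , -0.    ],
       [ 0.9572, -0.0054,  0.2895],
       [ 0.2895, -0.0016, -0.9572]]), 't': array([ 0.0003, -0.5204,  0.3692])}
```

View pics/w0.png

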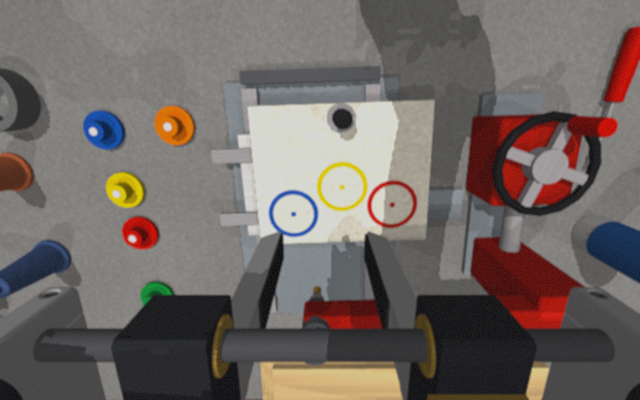

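Wrist view shows everything: button dots blue (93,131), yellow (124,190), red (139,239). Ring centres blue (293,214), yellow (342,187), red (392,205). Post (342,118), wheel hub (550,167), crank top ~(606,127), foot ~(317,290).

```bash
cat > wm.py <<'E'
from h import *
np.set_printoptions(precision=4,suppress=True)
def dot(im,p,u,v,z,r=9):
    g=im.astype(int); w=(g.min(2)>130); m=np.zeros(w.shape,np.uint8); u,v=int(round(u)),int(round(v)); m[v-r:v+r+1,u-r:u+r+1]=w[v-r:v+r+1,u-r:u+r+1]
    n,l,s,c=cv2.connectedComponentsWithStats(m); 
    if n<2: return None
    k=1+s[1:,4].argmax(); return c[k],s[k,4],ray(p,*c[k],z)
def ring(im,p,u,v,col,r=30,z=.05):
    h=cv2.cvtColor(im,cv2.COLOR_RGB2HSV).astype(int); H,S=h[...,0],h[...,1]
    c={"r":(H<8)|(H>170),"y":(H>18)&(H<40),"b":(H>100)&(H<130)}[col]&(S>90); u,v=int(round(u)),int(round(v))
    m=np.zeros_like(c); m[v-r:v+r+1,u-r:u+r+1]=c[v-r:v+r+1,u-r:u+r+1]; y,x=np.nonzero(m)
    X=np.array([ray(p,a,b,z)[:2] for a,b in zip(x,y)]); k=np.ones(len(X),bool)
    for _ in range(4):
        A=np.c_[2*X[k],np.ones(k.sum())]; s=np.linalg.lstsq(A,(X[k]**2).sum(1),rcond=None)[0]; R=np.hypot(*(X-s[:2]).T); k=abs(R-.0345)<.007
    return s[:2],np.sqrt(s[2]+s[0]**2+s[1]**2),k.sum()
E
python3 - <<'E'
from wm import *
z=np.load("pics/w0.npz"); im,d=z["im"],z["d"]; p={k:z[k] for k in z.files}; P=pts(d,p)
for n,u,v in [("blue",93,131),("yel",124,190),("red",139,239)]: print(n,dot(im,p,u,v,.028))
for n,u,v in [("b",293,214),("y",342,187),("r",392,205)]: print(n,ring(im,p,u,v,n))
q=P[100:138,325:360].reshape(-1,3);t=q[(q[:,2]>.089)&(q[:,2]<.101)];print("post",len(t),(t.min(0)+t.max(0))/2,t.mean(0), ray(p,342,118,.095))
q=P[110:145,560:625].reshape(-1,3);t=q[(q[:,2]>.155)&(q[:,2]<.168)];print("crank",len(t),t.mean(0),t.min(0),t.max(0))
q=P[150:185,530:570].reshape(-1,3);print("hub",np.percentile(q[:,2],[5,50,90]),ray(p,550,167,np.percentile(q[:,2],60)))
q=P[100:220,485:612].reshape(-1,3);c=im[100:220,485:612].reshape(-1,3).max(1)<60;t=q[c&(q[:,2]>.1)&(q[:,2]<.15)];print("rim",len(t),np.median(t[:,2]),t.min(0),t.max(0),cv2.minEnclosingCircle(t[:,:2].astype(np.float32)))
print("foot z",P[284:300:2,310:326:3,2]); print("foot", ray(p,317,287,.102))
h=cv2.cvtColor(im,cv2.COLOR_RGB2HSV);print(h[284:300:2,310:326:3,0])
# plate edges yaw
w=((h[...,1]<60)&(h[...,2]>120)&(abs(P[...,2]-.05)<.006)).astype(np.uint8);w[:,:246]=0;w[:,440:]=0
for nm,pt in [("front",[(x,y) for x in range(255,330) for y in [np.nonzero(w[90:130,x])[0]] ])]: 
    E=[(x,90+y[0]) for x,y in pt if len(y)]; E+=[(x,90+np.nonzero(w[90:130,x])[0][0]) for x in range(360,428) if w[90:130,x].any()]
    X=np.array([ray(p,a,b-.5,.05) for a,b in E]);print("front slope dx/dy",np.polyfit(X[:,1],X[:,0],1))
cv2.imwrite("pics/c2.png",cv2.resize(im[80:310,270:630],(720,460),interpolation=cv2.INTER_CUBIC)[:,:,::-1])
E
```

```text
blue (array([ 92.8033, 131.0984]), np.int32(61), array([ 0.4295, -0.3443,  0.028 ]))
yel (array([116.8889, 193.7778]), np.int32(36), array([ 0.5262, -0.3274,  0.028 ]))
red (array([132.325, 238.475]), np.int32(40), array([ 0.6024, -0.317 ,  0.028 ]))
b (array([ 0.5529, -0.0499]), np.float64(0.03447503121936421), np.int64(459))
y (array([0.5108, 0.024 ]), np.float64(0.03449020700134644), np.int64(631))
r (array([0.5388, 0.0998]), np.float64(0.03446424835491958), np.int64(576))
post 329 [0.4112 0.0214 0.093 ] [0.411  0.0211 0.0941] [0.4098 0.0206 0.095 ]
crank 404 [0.418  0.2969 0.1606] [0.4075 0.2876 0.1551] [0.4285 0.3102 0.1635]
hub [0.0894 0.113  0.1142] [0.4701 0.2815 0.1132]
rim 2373 0.11029862705094716 [0.4035 0.2129 0.1022] [0.534  0.3445 0.1478] ((0.46958380937576294, 0.2786239683628082), 0.06636302173137665)
foot z [[0.0087 0.0114 0.0119 0.0127 0.0111 0.0104]
 [0.0115 0.0109 0.0978 0.0103 0.0102 0.011 ]
 [0.0113 0.0105 0.1057 0.1043 0.0114 0.0126]
 [0.011  0.1059 0.1096 0.1085 0.011  0.0124]
 [0.0108 0.1108 0.1153 0.1143 0.0119 0.0115]
 [0.0093 0.1173 0.126  0.1243 0.0121 0.0111]
 [0.0119 0.1292 0.1312 0.1289 0.1258 0.0117]
 [0.1284 0.1448 0.1449 0.1437 0.1302 0.0121]]
foot [ 0.6477 -0.0134  0.102 ]
[[104 104  99 101 102 104]
 [ 98 107  18  40  95 100]
 [105  21  19  19 103 108]
 [108  19  20  19 100 103]
 [105  20  19  19 102 100]
 [102  10  15  19 100 105]
 [101  75 165   8  96 104]
 [ 96  45 135 105 140 104]]
front slope dx/dy [-0.0278  0.392 ]
```

View pics/c2.png

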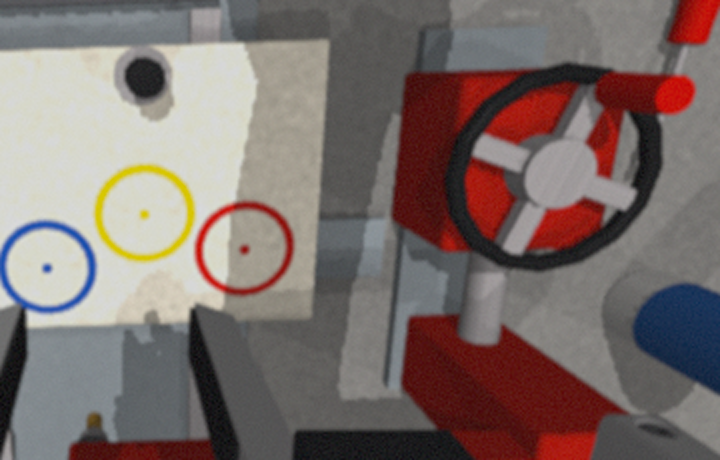

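>>> carry_out(
  steps=[
    [[0,-5.4,0.8],[0,0,0],5],
    [[0,-5.4,0.8],[0,0,0],5],
    [[0,-5.4,0.8],[0,0,0],5],
    [[0,-5.4,0.8],[0,0,0],5],
    [[0,-5.4,0.8],[0,0,0],5],
  ],
)

```text
time_s: 2.65
ee_pos: [0.4774, -0.2698, 0.2583]
tcp_rot: [-0.004, 3.142, 0.001]
ft_force: [1.1, 0.3, 0.2]
opening: 0.0499
grasp_force: 0.0
```

>>> carry_out(
  steps=[
    [[0,-5.4,0.8],[0,0,0],5],
    [[0,0,0],[0,0,0],5],
    [[0,0,0],[0,0,0],5],
  ],
)

```text
time_s: 3.02
ee_pos: [0.4774, -0.3223, 0.2503]
tcp_rot: [0.003, -3.141, -0.001]
ft_force: [0.2, 0.7, 0.6]
opening: 0.0501
grasp_force: 0.0
```

```bash
cat > btn.py <<'E'
from wm import *
from scipy.spatial.transform import Rotation as Ro
def look(tag):
    o=robot.get_obs(); im,d,p=grab("wrist"); np.savez(f"pics/{tag}.npz",im=im,d=d,**p); cv2.imwrite(f"pics/{tag}.png",im[:,:,::-1])
    print(round(o["time_s"],2),"tcp",o["ee_pos"],"rot",o["tcp_rot"],"grip",o["opening"]); return im,d,p
def buttons(im,d,p,z0=0.):
    h=cv2.cvtColor(im,cv2.COLOR_RGB2HSV).astype(int); H,S,V=h[...,0],h[...,1],h[...,2]; P=pts(d,p); out={}
    for n,c in {"r":(H<6)|(H>172),"y":(H>20)&(H<35),"b":(H>103)&(H<120)}.items():
        m=(c&(S>120)&(V>60)&(P[...,2]>z0-.004)&(P[...,2]<z0+.035)).astype(np.uint8)
        k,l,s,ce=cv2.connectedComponentsWithStats(cv2.morphologyEx(m,cv2.MORPH_CLOSE,np.ones((5,5))))
        for i in range(1,k):
            if s[i,4]>250:
                # flange: filled outline points seen on its plane; hub: depth points of top
                x,y,w,hh=s[i,:4]; q=P[y:y+hh,x:x+w].reshape(-1,3); t=q[(q[:,2]>z0+.023)&(q[:,2]<z0+.034)]
                g=im[y:y+hh,x:x+w].astype(int).min(2); tt=P[y:y+hh,x:x+w,2]>z0+.02
                wm=((g>.75*g[tt].max())&tt).astype(np.uint8) if tt.any() else np.zeros_like(g,np.uint8)
                kk,ll,ss,cc=cv2.connectedComponentsWithStats(wm); j=1+ss[1:,4].argmax() if kk>1 else 0
                print(n,"px",ce[i],"area",s[i,4],"hubtop",len(t),((t.min(0)+t.max(0))/2 if len(t) else None),t.mean(0) if len(t) else None,"dot",ray(p,x+cc[j][0],y+cc[j][1],z0+.028)[:2],ss[j,4])
E
python3 - <<'E'
from btn import *
buttons(*look("w1"))
E
```

```text
3.02 tcp [ 0.4774 -0.3223  0.2503] rot [ 0.0025 -3.1409 -0.0011] grip 0.050106238175486165
r px [325.3208 243.0415] area 1035 hubtop 297 [ 0.6025 -0.3179  0.0267] [ 0.6017 -0.3182  0.0272] dot [ 0.6021 -0.3181] 44
r px [104.9469 283.8563] area 1468 hubtop 761 [ 0.6829 -0.6755  0.0282] [ 0.662  -0.6687  0.028 ] dot [ 0.6691 -0.7338] 22
y px [318.084  196.0983] area 1190 hubtop 335 [ 0.5262 -0.3289  0.0263] [ 0.5255 -0.3292  0.0272] dot [ 0.5259 -0.3293] 51
b px [306.948  130.2665] area 1347 hubtop 388 [ 0.4295 -0.3447  0.0266] [ 0.4295 -0.3446  0.0274] dot [ 0.4295 -0.3447] 63
b px [225.0502 263.4348] area 598 hubtop 160 [ 0.6395 -0.4808  0.0286] [ 0.6316 -0.4731  0.0283] dot [ 0.6534 -0.4483] 9
```

View pics/w1.png

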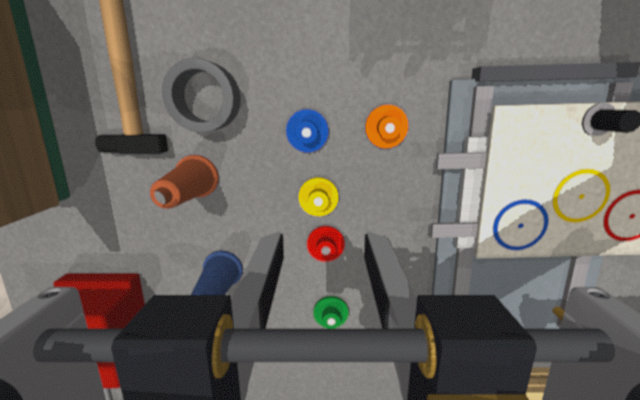

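Red hub (.602,-.318), yellow (.526,-.329), blue (.4295,-.3447), all matching the side camera within 3 mm and at the correct height. Grasping red.

>>> carry_out(
  steps=[
    [[-4.15,0.14,0],[0,0,0],5],
    [[-4.15,0.14,0],[0,0,0],5],
    [[-4.15,0.14,5],[0,0,0],5],
    [[0,0,6],[0,0,0],5],
    [[0,0,6],[0,0,0],5],
  ],
)

```text
time_s: 3.7
ee_pos: [0.6009, -0.317, 0.0811]
tcp_rot: [-0.005, 3.141, 0.001]
ft_force: [0.9, -0.7, 0.2]
opening: 0.0501
grasp_force: 0.0
```

>>> carry_out(
  steps=[
    [[0,0,4],[0,0,0],5],
    [[0,0,2.1],[0,0,0],5],
    [[0,0,0],[0,0,0],5],
    [[0,0,0],[0,0,0],2],
    [[0,0,0],[0,0,0],2],
  ],
)

```text
time_s: 4.32
ee_pos: [0.6006, -0.3198, 0.0234]
tcp_rot: [-0.001, 3.139, -0.001]
ft_force: [0.8, -0.4, -0.8]
opening: 0.0336
grasp_force: 0.0
```

>>> carry_out(
  steps=[
    [[0,0,0],[0,0,0],2],
    [[0,0,0],[0,0,0],2],
    [[0,0,0],[0,0,0],2],
  ],
)

```text
time_s: 4.7
ee_pos: [0.5997, -0.3195, 0.0218]
tcp_rot: [-0.0, 3.141, -0.0]
ft_force: [0.7, -0.1, -0.6]
opening: 0.0196
grasp_force: 0.0
```

Run:
```python
from btn import *
buttons(*look("w2"))
im,d,p=grab("side"); cv2.imwrite("pics/s2.png",cv2.resize(im[200:380,270:510],(720,540))[:,:,::-1])
```

```text
4.7 tcp [ 0.5997 -0.3195  0.0218] rot [-0.0003  3.1414 -0.0001] grip 0.019610538128779095
r px [323.9065 218.8368] area 3743 hubtop 1261 [ 0.6024 -0.3183  0.026 ] [ 0.6012 -0.3184  0.0272] dot [ 0.6021 -0.3179] 194
y px [307.9341 118.4229] area 5916 hubtop 1833 [ 0.5262 -0.3293  0.0274] [ 0.5258 -0.3294  0.0273] dot [ 0.5258 -0.3294] 294
b px [282.1432   4.2393] area 468 hubtop 0 None None dot [ 0.46   -0.3373] 1
b px [122.5294 269.0683] area 3236 hubtop 932 [ 0.6432 -0.4778  0.0285] [ 0.6344 -0.4686  0.0285] dot [ 0.6107 -0.4863] 1
```

View pics/s2.png

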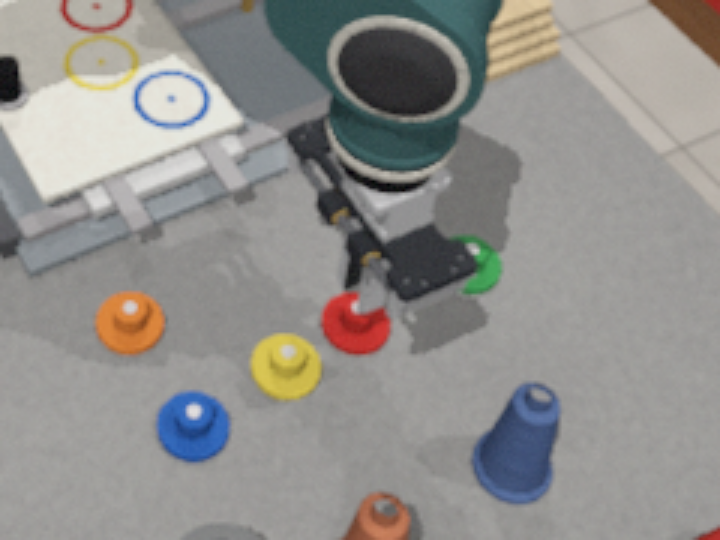

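Run:
```python
from btn import *
print(robot.tcp_to_tips, [a for a in dir(robot) if a[0]!='_']); o=robot.get_obs(); print(o)
```

```text
0.008 ['IKError', 'camera_params', 'get_image', 'get_obs', 'job_done', 'tcp_to_tips']
{'time_s': 4.8, 'joint_positions': array([ 0.0729,  0.7501,  0.553 ,  1.5922, -0.4619,  0.9327,  2.3563]), 'qd': array([-0.0008,  0.0003,  0.0023,  0.0004,  0.0005, -0.002 , -0.0002]), 'tau': array([ -0.0092, -99.5297,  18.3093, -34.1861,   0.0692,   0.0446,
        -0.001 ]), 'ee_pos': array([ 0.5996, -0.3196,  0.0217]), 'tcp_rot': array([ 0.0002, -3.1416,  0.0002]), 'ft_force': array([ 0.4553,  0.1593, -1.4467]), 'wrist_torque': array([ 0.0225, -0.0427,  0.0125]), 'grasp_force': 0.0, 'opening': 0.020319877714088018}
```

View pics/w2.png

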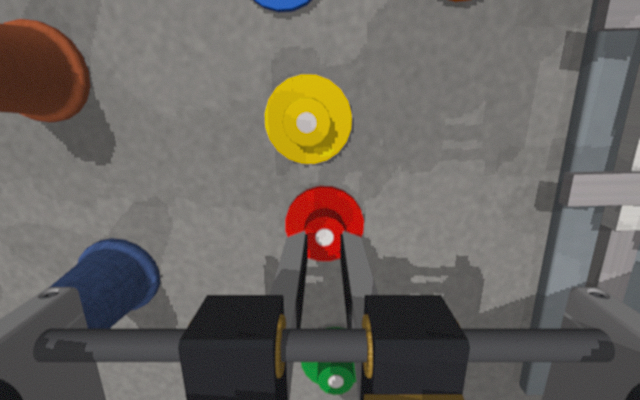

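Run:
```python
from btn import *
z=np.load("pics/w2.npz"); im,d=z["im"],z["d"]; p={k:z[k] for k in z.files}; P=pts(d,p)
for X in [(.5997,-.3195,.0138),(.5997,-.3095,.0138),(.5997,-.3295,.0138),(.5997,-.3195,.0328)]: print(X,proj(p,X))
for v in (236,240,245,250,260,275,290): print(v,[tuple(np.round(P[v,u],3)) for u in (285,295,300,303,325,347,352,358)])
cv2.imwrite("pics/c3.png",cv2.resize(im[180:300,260:390],(780,720)[:2],interpolation=cv2.INTER_CUBIC)[:600,:,::-1])
```

```text
(0.5997, -0.3195, 0.0138) (np.float64(322.3133498619739), np.float64(225.71806614950958))
(0.5997, -0.3095, 0.0138) (np.float64(336.11580288966405), np.float64(225.72670760810723))
(0.5997, -0.3295, 0.0138) (np.float64(308.5103394243416), np.float64(225.70942434192798))
(0.5997, -0.3195, 0.0328) (np.float64(322.2154177872942), np.float64(236.34103536830435))
236 [(np.float64(0.615), np.float64(-0.349), np.float64(-0.002)), (np.float64(0.59), np.float64(-0.335), np.float64(0.055)), (np.float64(0.59), np.float64(-0.332), np.float64(0.055)), (np.float64(0.59), np.float64(-0.331), np.float64(0.055)), (np.float64(0.602), np.float64(-0.318), np.float64(0.028)), (np.float64(0.59), np.float64(-0.305), np.float64(0.055)), (np.float64(0.59), np.float64(-0.302), np.float64(0.054)), (np.float64(0.611), np.float64(-0.293), np.float64(0.007))]
240 [(np.float64(0.618), np.float64(-0.349), np.float64(-0.001)), (np.float64(0.589), np.float64(-0.335), np.float64(0.061)), (np.float64(0.59), np.float64(-0.332), np.float64(0.06)), (np.float64(0.59), np.float64(-0.33), np.float64(0.06)), (np.float64(0.605
[... 1907 characters left out ...]
np.float64(-0.317), np.float64(-0.0)), (np.float64(0.592), np.float64(-0.308), np.float64(0.096)), (np.float64(0.589), np.float64(-0.306), np.float64(0.101)), (np.float64(0.59), np.float64(-0.303), np.float64(0.099))]
290 [(np.float64(0.59), np.float64(-0.335), np.float64(0.111)), (np.float64(0.59), np.float64(-0.331), np.float64(0.111)), (np.float64(0.592), np.float64(-0.329), np.float64(0.108)), (np.float64(0.602), np.float64(-0.329), np.float64(0.093)), (np.float64(0.663), np.float64(-0.317), np.float64(-0.001)), (np.float64(0.592), np.float64(-0.309), np.float64(0.108)), (np.float64(0.59), np.float64(-0.307), np.float64(0.111)), (np.float64(0.589), np.float64(-0.304), np.float64(0.112))]
```

View pics/c3.png

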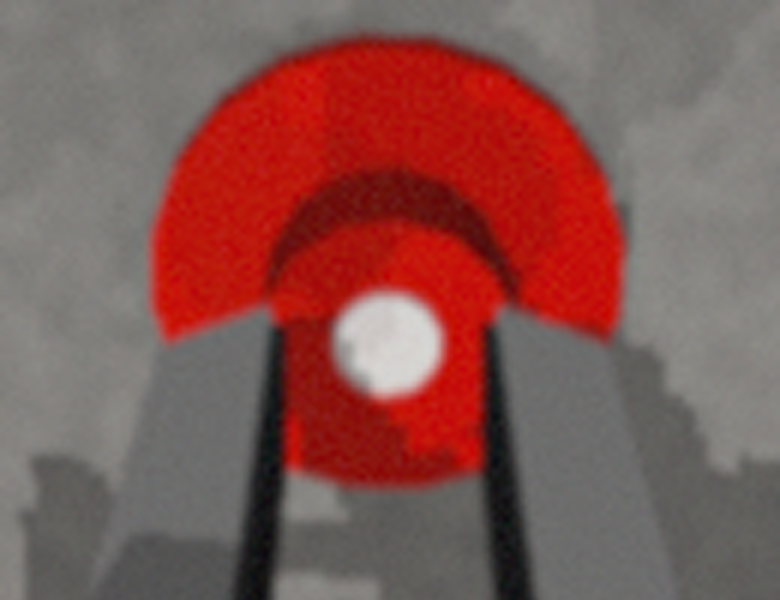

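Fingers read 20 mm with zero force. In the depth picture the fingertips sit near z≈0.05, above the hub, even though the TCP reads 0.022. So the tips are higher than the stated 8 mm offset implies. I'll reopen and descend carefully, watching the force.

>>> carry_out(
  steps=[
    [[0,0,0],[0,0,0],5],
    [[0,0,0],[0,0,0],5],
    [[-0.2,0.15,0.3],[0,0,0],5],
    [[0,0,0.3],[0,0,0],5],
    [[0,0,0],[0,0,0],5],
  ],
)

```text
time_s: 5.42
ee_pos: [0.6015, -0.3179, 0.0153]
tcp_rot: [0.0, -3.141, -0.0]
ft_force: [0.4, -0.6, -0.2]
opening: 0.0497
grasp_force: 0.0
```

Run:
```python
from btn import *
im,d,p=look("w3"); P=pts(d,p); o=robot.get_obs(); print(o["ft_force"])
# finger near-face points: between x tcp-.02 and tcp+.01
q=P[200:300,230:420]; c=o["ee_pos"]; k=(abs(q[...,0]-c[0])<.02)&(q[...,2]>.03); t=q[k]; print(len(t)); 
for s in (-1,1):
    a=t[(s*(t[:,1]-c[1])>0)]; print(s,"lowest",np.sort(a[:,2])[:60:6],"inner y",np.sort(s*(a[a[:,2]<.08][:,1]-c[1]))[:40:8], "x",np.median(a[:,0]))
cv2.imwrite("pics/c4.png",cv2.resize(im[160:310,230:420],(760,600),interpolation=cv2.INTER_CUBIC)[:,:,::-1])
```

```text
5.42 tcp [ 0.6015 -0.3179  0.0153] rot [ 0.0004 -3.1411 -0.0002] grip 0.04972627814329152
[-0.2887 -0.3251  0.6217]
4387
-1 lowest [0.0408 0.0419 0.0423 0.0433 0.0436 0.044  0.0443 0.0449 0.0455 0.0459] inner y [0.0238 0.0238 0.0238 0.0239 0.0239] x 0.5919135770072427
1 lowest [0.0406 0.0415 0.0426 0.0431 0.0438 0.0442 0.0445 0.0451 0.0455 0.0458] inner y [0.0258 0.0258 0.0259 0.0259 0.0259] x 0.5918431016452352
```

View pics/c4.png

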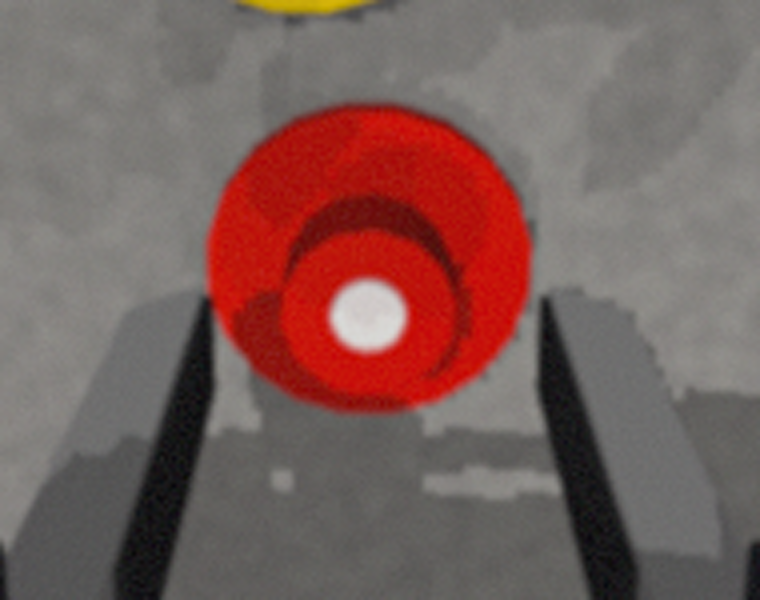

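Fingers end at z≈0.0405 with the TCP at 0.0153, so the real tips are about 25 mm above the reported TCP. I'll go down another 3 cm accordingly, watching the force.

>>> carry_out(
  steps=[
    [[0,0,1],[0,0,0],5],
    [[0,0,1],[0,0,0],5],
    [[0,0,0.4],[0,0,0],5],
    [[0,0,0],[0,0,0],5],
  ],
)

```text
time_s: 5.98
ee_pos: [0.6015, -0.318, -0.0087]
tcp_rot: [0.0, -3.141, -0.0]
ft_force: [0.4, -0.4, 0.0]
opening: 0.05
grasp_force: 0.0
```

>>> carry_out(
  steps=[
    [[0,0,0.3],[0,0,0],5],
    [[0,0,0],[0,0,0],2],
    [[0,0,0],[0,0,0],2],
    [[0,0,0],[0,0,0],2],
    [[0,0,0],[0,0,0],2],
  ],
)

```text
time_s: 6.6
ee_pos: [0.6018, -0.3181, -0.0111]
tcp_rot: [-0.0, 3.141, -0.0]
ft_force: [-0.5, 0.1, 1.5]
opening: 0.0294
grasp_force: 30.0
```

>>> carry_out(
  steps=[
    [[0,0,-2.5],[0,0,0],2],
    [[0,0,-4],[0,0,0],2],
    [[0,0,-4],[0,0,0],2],
    [[2.1,5.2,0],[0,0,0],2],
    [[2.1,5.2,0],[0,0,0],2],
  ],
)

```text
time_s: 7.22
ee_pos: [0.559, -0.2129, 0.0939]
tcp_rot: [0.001, 3.141, -0.0]
ft_force: [1.0, 1.0, -0.9]
opening: 0.0294
grasp_force: 30.0
```

>>> carry_out(
  steps=[
    [[2.1,5.2,0],[0,0,0],2],
    [[0,5.2,0],[0,0,0],2],
    [[0,5.2,0],[0,0,0],2],
    [[0,5.2,0],[0,0,0],2],
    [[0,5.2,0],[0,0,0],2],
  ],
)

```text
time_s: 7.85
ee_pos: [0.5384, 0.0477, 0.0939]
tcp_rot: [-0.0, 3.141, 0.0]
ft_force: [-0.1, -0.4, -0.7]
opening: 0.0294
grasp_force: 30.0
```

>>> carry_out(
  steps=[
    [[0,5.2,0],[0,0,0],2],
    [[0,0.2,0],[0,0,0],2],
    [[0,0,0],[0,0,0],2],
    [[0,0,0],[0,0,0],2],
  ],
)

```text
time_s: 8.35
ee_pos: [0.5387, 0.0986, 0.0938]
tcp_rot: [0.003, 3.141, -0.001]
ft_force: [0.2, -1.2, -1.3]
opening: 0.0293
grasp_force: 30.0
```

Run:
```python
from btn import *
im,d,p=look("w4"); o=robot.get_obs(); print(o["grasp_force"])
X=o["ee_pos"]+[0,0,.039]; u,v=proj(p,X); print((u,v)); r=dot(im,p,u,v,X[2],14); print("held dot",r)
for n,c in [("r",(.5388,.0998,.05)),("y",(.5108,.024,.05)),("b",(.5529,-.0499,.05))]:
    try: u,v=proj(p,c); print(n,(u,v),ring(im,p,u,v,n,60))
    except Exception as e: print(n,e)
```

```text
8.35 tcp [0.5387 0.0986 0.0938] rot [ 0.0027  3.1415 -0.0006] grip 0.02929950020098125
29.999789893627167
(np.float64(322.1368035190686), np.float64(255.86711065372282))
held dot (array([323.5217, 256.6288]), np.int32(299), array([0.5392, 0.0995, 0.1328]))
r (np.float64(323.8909437664702), np.float64(209.86143239168504)) (array([0.5408, 0.0997]), np.float64(0.03535236009393087), np.int64(2339))
y (np.float64(229.98803089165324), np.float64(177.13425139076548)) (array([0.5109, 0.024 ]), np.float64(0.034553267728460575), np.int64(2236))
b (np.float64(146.97257754379856), np.float64(225.81544037407267)) (array([ 0.553 , -0.0498]), np.float64(0.03453088881949053), np.int64(1661))
```

>>> carry_out(
  steps=[
    [[0,0.03,3],[0,0,0],2],
    [[0,0,1.6],[0,0,0],2],
    [[0,0,0.6],[0,0,0],2],
    [[0,0,0.2],[0,0,0],2],
    [[0,0,0],[0,0,0],2],
  ],
)

```text
time_s: 9.02
ee_pos: [0.5389, 0.1003, 0.0402]
tcp_rot: [-0.0, 3.141, 0.0]
ft_force: [-0.5, 0.8, -0.9]
opening: 0.029
grasp_force: 30.0
```

>>> carry_out(
  steps=[
    [[0,0,0],[0,0,0],5],
    [[0,0,0],[0,0,0],5],
    [[0,0,0],[0,0,0],5],
    [[0,0,-3],[0,0,0],5],
    [[0,0,-4],[0,0,0],5],
  ],
)

```text
time_s: 9.65
ee_pos: [0.538, 0.1, 0.11]
tcp_rot: [0.0, -3.14, 0.001]
ft_force: [-0.2, 0.9, -0.1]
opening: 0.0497
grasp_force: 0.0
```

Run:
```python
from btn import *
im,d,p=look("w5"); buttons(im,d,p,.05)
for n,c in [("r",(.5388,.0998,.05)),("y",(.5108,.024,.05)),("b",(.5529,-.0499,.05))]:
    u,v=proj(p,c); print(n,(u,v),ring(im,p,u,v,n,60))
im,d,p=grab("side"); buttons(im,d,p)
```

```text
9.65 tcp [0.538 0.1   0.11 ] rot [ 0.0001 -3.1401  0.0014] grip 0.049701656727144126
r px [487.8846 119.0552] area 3898 hubtop 1259 [0.4705 0.2287 0.0785] [0.4663 0.2261 0.0786] dot [0.4567 0.2466] 34
r px [322.0905 202.6193] area 5140 hubtop 1034 [0.5396 0.1013 0.0761] [0.5389 0.1012 0.0772] dot [0.5396 0.1011] 162
r px [521.3183 288.2451] area 1571 hubtop 556 [0.6111 0.2829 0.0785] [0.6103 0.2805 0.0784] dot [0.5931 0.3064] 1
y px [233.8401 170.0969] area 1795 hubtop 0 None None dot [0.4878 0.037 ] 2
b px [155.7344 216.3466] area 1359 hubtop 0 None None dot [ 0.5115 -0.0518] 1
r (np.float64(322.26415246654904), np.float64(204.67360035116496)) (array([0.5381, 0.0992]), np.float64(0.03331400144307043), np.int64(2301))
y (np.float64(233.8584596559951), np.float64(173.52810640152188)) (array([0.5109, 0.024 ]), np.float64(0.03453541915289219), np.int64(1979))
b (np.float64(155.20202663416615), np.float64(219.5181743303841)) (array([ 0.5529, -0.0498]), np.float64(0.03454169836687535), np.int64(1481))
r px [527.9555  76.9974] area 2293 hubtop 605 [1.8359 0.6964 0.0285] [1.8373 0.4937 0.0287] dot [0.9863 0.2403] 45
r px [263.6937 189.8967] area 271 hubtop 99 [0.4692 0.2702 0.0285] [0.4618 0.2333 0.0284] dot [0.4939 0.1683] 18
y px [205.5068 125.5562] area 365 hubtop 172 [0.4207 0.6512 0.0285] [0.4058 0.6833 0.0288] dot [0.4745 0.7484] 45
y px [364.8852 321.9821] area 392 hubtop 106 [ 0.5283 -0.3328  0.0285] [ 0.5272 -0.333   0.0288] dot [ 0.5275 -0.3305] 16
b px [333.9907 341.8528] area 428 hubtop 121 [ 0.4314 -0.3477  0.0279] [ 0.4311 -0.3478  0.0289] dot [ 0.4308 -0.346 ] 18
```

Red is within 1.5 mm of its ring centre. Next is yellow.

>>> carry_out(
  steps=[
    [[0.15,-5.36,0],[0,0,0],5],
    [[0.15,-5.36,0],[0,0,0],5],
    [[0.15,-5.36,0],[0,0,0],5],
    [[0.15,-5.36,0],[0,0,0],5],
    [[0.15,-5.36,0],[0,0,0],5],
  ],
)

```text
time_s: 10.38
ee_pos: [0.5309, -0.1692, 0.1094]
tcp_rot: [-0.001, 3.142, 0.0]
ft_force: [0.8, 0.5, 0.7]
opening: 0.0501
grasp_force: 0.0
```

>>> carry_out(
  steps=[
    [[0.15,-5.36,0],[0,0,0],5],
    [[0.15,-5.36,0],[0,0,0],5],
    [[0.15,-5.36,0],[0,0,0],5],
    [[0,0,0],[0,0,0],5],
    [[0,0,0],[0,0,0],5],
  ],
)

```text
time_s: 11.0
ee_pos: [0.5265, -0.3281, 0.1091]
tcp_rot: [0.0, -3.141, -0.001]
ft_force: [-0.9, 1.2, 0.1]
opening: 0.0499
grasp_force: 0.0
```

Run:
```python
from btn import *
buttons(*look("w6"))
```

```text
11.0 tcp [ 0.5265 -0.3281  0.1091] rot [ 0.0002 -3.141  -0.0009] grip 0.049887234483898535
r px [  8.9857 305.0679] area 280 hubtop 62 [ 0.6567 -0.6677  0.0267] [ 0.656  -0.668   0.0265] dot [ 0.6541 -0.6513] 209
y px [321.4181 188.9034] area 2547 hubtop 740 [ 0.5256 -0.3295  0.0264] [ 0.5254 -0.3293  0.0273] dot [ 0.5258 -0.3293] 117
b px [304.5783  88.5999] area 3204 hubtop 966 [ 0.4296 -0.3448  0.0265] [ 0.4296 -0.3447  0.0273] dot [ 0.4295 -0.3448] 153
b px [185.1321 282.329 ] area 1067 hubtop 246 [ 0.6285 -0.4819  0.0285] [ 0.6259 -0.4783  0.0282] dot [ 0.6052 -0.4548] 1
```

>>> carry_out(
  steps=[
    [[0.07,-0.1,6],[0,0,0],5],
    [[0,0,4],[0,0,0],5],
    [[0,0,1.5],[0,0,0],5],
    [[0,0,0.5],[0,0,0],5],
    [[0,0,0],[0,0,0],5],
  ],
)

```text
time_s: 11.68
ee_pos: [0.5268, -0.3297, -0.0091]
tcp_rot: [-0.001, 3.14, -0.001]
ft_force: [0.1, 0.1, 0.1]
opening: 0.0502
grasp_force: 0.0
```

>>> carry_out(
  steps=[
    [[0,0,0],[0,0,0],2],
    [[0,0,0],[0,0,0],2],
    [[0,0,0],[0,0,0],2],
    [[0,0,0],[0,0,0],2],
  ],
)

```text
time_s: 12.18
ee_pos: [0.5263, -0.3297, -0.0096]
tcp_rot: [-0.0, 3.141, -0.0]
ft_force: [-1.0, 1.1, 7.4]
opening: 0.0292
grasp_force: 30.0
```

>>> carry_out(
  steps=[
    [[0,0,-2.5],[0,0,0],2],
    [[0,0,-4],[0,0,0],2],
    [[0,0,-4],[0,0,0],2],
    [[0.5,5,0],[0,0,0],2],
    [[0.5,5,0],[0,0,0],2],
  ],
)

```text
time_s: 12.8
ee_pos: [0.5158, -0.2285, 0.0951]
tcp_rot: [0.001, 3.141, -0.0]
ft_force: [-0.1, -0.2, -1.6]
opening: 0.0292
grasp_force: 30.0
```

>>> carry_out(
  steps=[
    [[0.5,5,0],[0,0,0],2],
    [[0,5,0],[0,0,0],2],
    [[0,5,0],[0,0,0],2],
    [[0,5,0],[0,0,0],2],
    [[0,5,0],[0,0,0],2],
  ],
)

```text
time_s: 13.42
ee_pos: [0.5107, 0.0222, 0.095]
tcp_rot: [-0.0, 3.141, 0.0]
ft_force: [0.7, -0.7, -0.6]
opening: 0.0292
grasp_force: 30.0
```

>>> carry_out(
  steps=[
    [[0,0.3,0],[0,0,0],2],
    [[0,0,0],[0,0,0],2],
    [[0,0,0],[0,0,0],2],
  ],
)

```text
time_s: 13.8
ee_pos: [0.5109, 0.0221, 0.0948]
tcp_rot: [0.003, 3.141, -0.001]
ft_force: [0.6, -0.9, -0.6]
opening: 0.0292
grasp_force: 30.0
```

```bash
cat > held.py <<'E'
from btn import *
import sys
im,d,p=look(sys.argv[1]); o=robot.get_obs(); print(o["grasp_force"])
X=o["ee_pos"]+[0,0,.039]; u,v=proj(p,X); print("held dot",dot(im,p,u,v,X[2],16))
E
python3 held.py w7
```

```text
13.8 tcp [0.5109 0.0221 0.0948] rot [ 0.0027  3.1415 -0.0005] grip 0.0292197059058089
29.999536871910095
held dot (array([323.5   , 253.8129]), np.int32(278), array([0.5096, 0.023 , 0.1338]))
```

>>> carry_out(
  steps=[
    [[-0.1,0.1,3],[0,0,0],2],
    [[0,0,1.6],[0,0,0],2],
    [[0,0,0.6],[0,0,0],2],
    [[0,0,0.2],[0,0,0],2],
    [[0,0,0],[0,0,0],2],
  ],
)

```text
time_s: 14.48
ee_pos: [0.5122, 0.0244, 0.0411]
tcp_rot: [-0.0, 3.141, 0.0]
ft_force: [-0.6, -0.4, -1.6]
opening: 0.0292
grasp_force: 30.0
```

>>> carry_out(
  steps=[
    [[0,0,0],[0,0,0],5],
    [[0,0,0],[0,0,0],5],
    [[0,0,0],[0,0,0],5],
    [[0,0,-3],[0,0,0],5],
    [[0,0,-4],[0,0,0],5],
  ],
)

```text
time_s: 15.1
ee_pos: [0.5113, 0.0242, 0.1111]
tcp_rot: [-0.0, -3.14, 0.001]
ft_force: [0.2, 1.2, 1.7]
opening: 0.0502
grasp_force: 0.0
```

Run:
```python
from btn import *
im,d,p=look("w8"); buttons(im,d,p,.05)
```

```text
15.1 tcp [0.5113 0.0242 0.1111] rot [-0.     -3.14    0.0014] grip 0.05018015741773446
r px [409.5741 226.5443] area 3963 hubtop 967 [0.5396 0.1009 0.0762] [0.5387 0.1005 0.0772] dot [0.5393 0.1012] 146
r px [555.8064 312.4351] area 439 hubtop 0 None None dot [0.6105 0.2398] 73
y px [322.1288 200.9383] area 5188 hubtop 1026 [0.512  0.0256 0.0762] [0.5111 0.0254 0.0772] dot [0.5116 0.0254] 161
b px [229.7346 234.6176] area 829 hubtop 0 None None dot [ 0.5079 -0.0231] 1
```

>>> carry_out(
  steps=[
    [[0,-4.6,0],[0,0,0],5],
    [[0,-4.6,0],[0,0,0],5],
    [[1,-4.6,0],[0,0,0],5],
    [[1,-4.6,0],[0,0,0],5],
    [[1.5,-4.6,0],[0,0,0],5],
  ],
)

```text
time_s: 15.78
ee_pos: [0.4767, -0.2069, 0.1108]
tcp_rot: [-0.001, 3.141, -0.0]
ft_force: [0.3, 0.0, -0.3]
opening: 0.0502
grasp_force: 0.0
```

>>> carry_out(
  steps=[
    [[1.5,-4.6,0],[0,0,0],5],
    [[1.6,-4.6,0],[0,0,0],5],
    [[1.6,-4.7,0],[0,0,0],5],
    [[0,0,0],[0,0,0],5],
    [[0,0,0],[0,0,0],5],
  ],
)

```text
time_s: 16.4
ee_pos: [0.4301, -0.3441, 0.1105]
tcp_rot: [0.0, -3.142, -0.0]
ft_force: [-0.1, 0.3, -0.3]
opening: 0.05
grasp_force: 0.0
```

Run:
```python
from btn import *
buttons(*look("w9"))
```

```text
16.4 tcp [ 0.4301 -0.3441  0.1105] rot [ 0.0003 -3.1416 -0.0004] grip 0.049968662843598875
b px [322.0912 188.3738] area 2445 hubtop 743 [ 0.4294 -0.3446  0.0263] [ 0.429  -0.3447  0.0273] dot [ 0.4293 -0.3448] 118
```

>>> carry_out(
  steps=[
    [[0.07,-0.05,6],[0,0,0],5],
    [[0,0,4],[0,0,0],5],
    [[0,0,1.5],[0,0,0],5],
    [[0,0,0.6],[0,0,0],5],
    [[0,0,0],[0,0,0],5],
  ],
)

```text
time_s: 17.08
ee_pos: [0.43, -0.3452, -0.0094]
tcp_rot: [-0.001, 3.14, -0.001]
ft_force: [-0.7, -0.6, 0.3]
opening: 0.0503
grasp_force: 0.0
```

>>> carry_out(
  steps=[
    [[0,0,0],[0,0,0],2],
    [[0,0,0],[0,0,0],2],
    [[0,0,0],[0,0,0],2],
    [[0,0,0],[0,0,0],2],
  ],
)

```text
time_s: 17.58
ee_pos: [0.4297, -0.3452, -0.0097]
tcp_rot: [-0.0, 3.141, -0.0]
ft_force: [-1.1, 2.0, 8.5]
opening: 0.0292
grasp_force: 30.0
```

>>> carry_out(
  steps=[
    [[0,0,-2.5],[0,0,0],2],
    [[0,0,-4],[0,0,0],2],
    [[0,0,-4],[0,0,0],2],
    [[-2.04,4.88,0],[0,0,0],2],
    [[-2.04,4.88,0],[0,0,0],2],
  ],
)

```text
time_s: 18.2
ee_pos: [0.4706, -0.2464, 0.0953]
tcp_rot: [0.001, 3.14, -0.0]
ft_force: [1.0, -0.7, -0.9]
opening: 0.0289
grasp_force: 30.0
```

>>> carry_out(
  steps=[
    [[-2.04,4.88,0],[0,0,0],2],
    [[-2.04,4.88,0],[0,0,0],2],
    [[-2.04,4.88,0],[0,0,0],2],
    [[-2.04,4.88,0],[0,0,0],2],
    [[0,0,0],[0,0,0],2],
  ],
)

```text
time_s: 18.82
ee_pos: [0.5526, -0.048, 0.0944]
tcp_rot: [0.01, -3.141, -0.001]
ft_force: [0.2, -0.3, -1.5]
opening: 0.0289
grasp_force: 30.0
```

>>> carry_out(
  steps=[
    [[0,0,0],[0,0,0],2],
    [[0,0,0],[0,0,0],2],
  ],
)

```text
time_s: 19.08
ee_pos: [0.5512, -0.0535, 0.0948]
tcp_rot: [-0.003, -3.142, 0.0]
ft_force: [-0.9, -0.6, -1.5]
opening: 0.0289
grasp_force: 30.0
```

```bash
python3 held.py w10
```

```text
19.07 tcp [ 0.5512 -0.0535  0.0948] rot [-0.0026 -3.1416  0.0004] grip 0.02893130425289929
29.99808132648468
held dot (array([323.5296, 253.9059]), np.int32(287), array([ 0.55  , -0.0526,  0.1338]))
```

>>> carry_out(
  steps=[
    [[0,0,3],[0,0,0],2],
    [[0,0,1.6],[0,0,0],2],
    [[0,0,0.2],[0,0,0],2],
    [[0,0,0],[0,0,0],2],
    [[0,0,0],[0,0,0],2],
  ],
)

```text
time_s: 19.75
ee_pos: [0.552, -0.0523, 0.0474]
tcp_rot: [-0.0, 3.141, 0.0]
ft_force: [-0.3, -0.2, -1.7]
opening: 0.0292
grasp_force: 30.0
```

>>> carry_out(
  steps=[
    [[-0.13,0.13,0.3],[0,0,0],2],
    [[0,0,0.3],[0,0,0],2],
    [[0,0,0],[0,0,0],2],
    [[0,0,0],[0,0,0],5],
    [[0,0,0],[0,0,0],5],
  ],
)

```text
time_s: 20.38
ee_pos: [0.5529, -0.051, 0.0407]
tcp_rot: [0.0, -3.142, 0.0]
ft_force: [-0.6, 1.3, 0.4]
opening: 0.046
grasp_force: 0.0
```

>>> carry_out(
  steps=[
    [[0,0,0],[0,0,0],5],
    [[0,0,-3],[0,0,0],5],
    [[0,0,-4],[0,0,0],5],
    [[0,0,-4],[0,0,0],5],
    [[0,0,0],[0,0,0],5],
  ],
)

```text
time_s: 21.0
ee_pos: [0.5543, -0.051, 0.1532]
tcp_rot: [-0.0, 3.137, 0.001]
ft_force: [-0.8, -0.4, -0.5]
opening: 0.0501
grasp_force: 0.0
```

Run:
```python
from btn import *
im,d,p=look("w11"); buttons(im,d,p,.05)
```

```text
21.0 tcp [ 0.5543 -0.051   0.1532] rot [-0.0004  3.1373  0.0008] grip 0.05014006070576944
r px [625.9123 118.5288] area 2988 hubtop 395 [0.5063 0.2283 0.0785] [0.5124 0.2274 0.0774] dot [0.5301 0.2295] 3
r px [473.1393 173.9433] area 4071 hubtop 841 [0.5397 0.1008 0.0763] [0.5394 0.1    0.0771] dot [0.5399 0.1011] 123
r px [614.9276 266.661 ] area 1988 hubtop 567 [0.6358 0.2554 0.0785] [0.6334 0.2512 0.0784] dot [0.6639 0.2412] 86
y px [399.2565 145.9059] area 4495 hubtop 873 [0.5119 0.025  0.0762] [0.5117 0.0248 0.0773] dot [0.512  0.0253] 135
b px [323.6371 187.5351] area 3891 hubtop 774 [ 0.5528 -0.05    0.0763] [ 0.5522 -0.0499  0.0772] dot [ 0.5527 -0.0499] 120
```

View pics/w11.png

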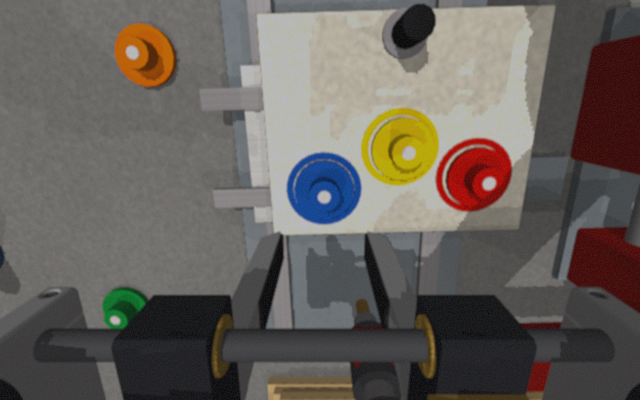

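All three buttons are on their rings: blue (324,190), yellow (400,147), red (475,173). The foot tip is at ~(361,302). Now I'll measure the foot precisely.

Run:
```python
from btn import *
for f,(a,b) in {"w0":(317,290),"w11":(361,306),"w5":(240,300),"w8":(300,300),"side0":(352,202)}.items():
    z=np.load(f"pics/{f}.npz"); im,d=z["im"],z["d"]; p={k:z[k] for k in z.files}; P=pts(d,p)
    h=cv2.cvtColor(im,cv2.COLOR_RGB2HSV).astype(int); m=(h[...,0]>12)&(h[...,0]<27)&(h[...,1]>110)&(P[...,2]>.096)&(P[...,2]<.13)&(P[...,0]>.6)&(P[...,0]<.7)&(abs(P[...,1])<.08)
    v,u=np.nonzero(m); q=P[m]
    if len(q)<5: print(f,len(q)); continue
    print(f,len(q),"u",u.min(),u.max(),"v",v.min(),v.max(),"med",np.median(q,0),"range",q.min(0),q.max(0))
    # y centre: col midpoint ray at x of foot
    print("   tip ray",ray(p,(u.min()+u.max())/2,v.min() if f[0]=="w" else v.max(),.102))
z=np.load("pics/w11.npz"); im=z["im"]; cv2.imwrite("pics/c5.png",cv2.resize(im[280:340,320:400],(800,600),interpolation=cv2.INTER_CUBIC)[:,:,::-1])
```

```text
w0 30 u 314 319 v 287 292 med [ 0.648  -0.0134  0.1091] range [ 0.647  -0.0177  0.1012] [ 0.6492 -0.0103  0.1156]
   tip ray [ 0.6477 -0.0142  0.102 ]
w11 116 u 357 368 v 300 312 med [ 0.648  -0.015   0.1093] range [ 0.6463 -0.0193  0.1007] [ 0.6505 -0.0098  0.1189]
   tip ray [ 0.647  -0.0133  0.102 ]
w5 0
w8 235 u 270 283 v 373 395 med [ 0.6479 -0.0129  0.1103] range [ 0.6455 -0.0181  0.1001] [ 0.6513 -0.0078  0.1212]
   tip ray [ 0.6461 -0.0148  0.102 ]
side0 10 u 351 353 v 200 203 med [ 0.6515 -0.0204  0.1097] range [ 0.6493 -0.0246  0.1054] [ 0.6552 -0.0154  0.116 ]
   tip ray [ 0.6529 -0.0193  0.102 ]
```

View pics/c5.png

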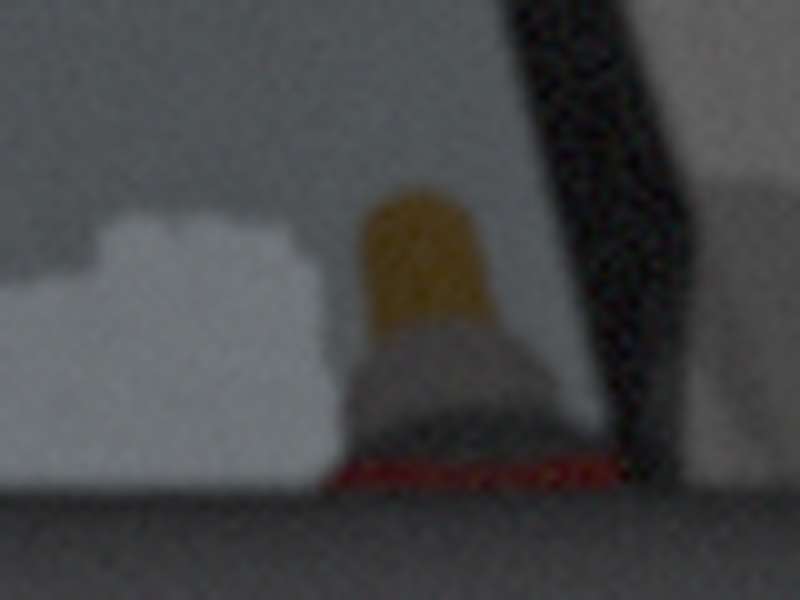

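Pointer is about (.653,-.0145); the front edge of the foot plus the 6 mm radius gives the centre. Now gripping the post.

>>> carry_out(
  steps=[
    [[4.7,2.4,0],[0,0,0],6],
    [[4.7,2.4,0],[0,0,0],6],
    [[4.75,2.4,0],[0,0,0],6],
    [[0,0,0],[0,0,0],6],
    [[0,0,0],[0,0,0],6],
  ],
)

```text
time_s: 21.68
ee_pos: [0.4116, 0.0212, 0.1505]
tcp_rot: [0.001, -3.142, 0.0]
ft_force: [0.8, -0.6, 0.9]
opening: 0.0601
grasp_force: 0.0
```

Run:
```python
from btn import *
im,d,p=look("w12"); P=pts(d,p); t=P[(abs(P[...,2]-.095)<.003)&(np.hypot(P[...,0]-.411,P[...,1]-.0212)<.022)]; print(len(t),t.mean(0),(t.min(0)+t.max(0))/2,np.ptp(t,axis=0))
```

```text
21.68 tcp [0.4116 0.0212 0.1505] rot [ 0.0012 -3.1416  0.0001] grip 0.060127849846685164
622 [0.4109 0.0212 0.0941] [0.4115 0.0212 0.0941] [0.0249 0.0254 0.0042]
```

>>> carry_out(
  steps=[
    [[0,0,5],[0,0,0],6],
    [[0,0,4],[0,0,0],6],
    [[0,0,2],[0,0,0],6],
    [[0,0,0],[0,0,0],6],
  ],
)

```text
time_s: 22.22
ee_pos: [0.4109, 0.0196, 0.0393]
tcp_rot: [-0.003, -3.139, 0.004]
ft_force: [-0.1, -1.1, 0.8]
opening: 0.0598
grasp_force: 0.0
```

>>> carry_out(
  steps=[
    [[0,0,0],[0,0,0],1.5],
    [[0,0,0],[0,0,0],1.5],
    [[0,0,0],[0,0,0],1.5],
    [[0,0,0],[0,0,0],1.5],
    [[0,0,0],[0,0,0],1.5],
  ],
)

```text
time_s: 22.85
ee_pos: [0.4117, 0.0212, 0.041]
tcp_rot: [-0.001, 3.141, 0.001]
ft_force: [-2.4, -0.7, 7.7]
opening: 0.0254
grasp_force: 30.0
```

>>> carry_out(
  steps=[
    [[-0.5,-0.5,0],[0,0,0],1.5],
    [[-0.9,-0.9,0],[0,0,0],1.5],
    [[-1,-1.02,0],[0,0,0],1.5],
    [[-1,-1.02,0],[0,0,0],1.5],
    [[-1,-1.02,0],[0,0,0],1.5],
  ],
)

```text
time_s: 23.48
ee_pos: [0.4559, -0.0234, 0.041]
tcp_rot: [-0.001, 3.141, 0.001]
ft_force: [-2.3, 2.7, 9.5]
opening: 0.0259
grasp_force: 30.0
```

>>> carry_out(
  steps=[
    [[-1,-1.02,0],[0,0,0],1.5],
    [[-1,-1.02,0],[0,0,0],1.5],
    [[-1,-1.02,0],[0,0,0],1.5],
    [[-1,-1.02,0],[0,0,0],1.5],
    [[-1,-1.02,0],[0,0,0],1.5],
  ],
)

```text
time_s: 24.1
ee_pos: [0.5059, -0.0744, 0.041]
tcp_rot: [-0.001, 3.141, 0.001]
ft_force: [-3.1, 1.5, 9.6]
opening: 0.0256
grasp_force: 30.0
```

>>> carry_out(
  steps=[
    [[-1,-1.02,0],[0,0,0],1.5],
    [[-0.6,-0.6,0],[0,0,0],1.5],
    [[-0.3,-0.38,0],[0,0,0],1.5],
    [[0,0,0],[0,0,0],1.5],
    [[0,0,0],[0,0,0],1.5],
  ],
)

```text
time_s: 24.72
ee_pos: [0.525, -0.0948, 0.0411]
tcp_rot: [-0.0, 3.14, -0.001]
ft_force: [2.0, -1.4, 5.6]
opening: 0.0255
grasp_force: 30.0
```

Run:
```python
from btn import *
im,d,p=look("w13"); buttons(im,d,p,.05); print(robot.get_obs()["ft_force"])
im,d,p=grab("side"); np.savez("pics/s13.npz",im=im,d=d,**p); buttons(im,d,p,.05); cv2.imwrite("pics/c6.png",cv2.resize(im[150:270,280:440],(800,600),interpolation=cv2.INTER_CUBIC)[:,:,::-1])
```

```text
24.73 tcp [ 0.525  -0.0948  0.0411] rot [-0.0001  3.1404 -0.0008] grip 0.02550901402862975
y px [325.3222 321.5328] area 717 hubtop 0 None None dot [ 0.5692 -0.1099] 1
y px [325.261 376.63 ] area 2111 hubtop 1250 [ 0.6235 -0.0897  0.0762] [ 0.6225 -0.0897  0.0769] dot [ 0.6248 -0.0895] 169
[ 1.9463 -1.6878  5.5597]
r px [534.8364  68.9437] area 2219 hubtop 565 [1.8408 0.6193 0.0785] [1.8368 0.4453 0.0785] dot [2.1323 0.546 ] 8323
r px [261.9898 179.6735] area 392 hubtop 114 [0.4761 0.2711 0.0784] [0.4609 0.2338 0.0783] dot [0.4714 0.2844] 39
r px [352.1321 213.7964] area 280 hubtop 65 [ 0.6545 -0.0184  0.0785] [ 0.6541 -0.0188  0.0792] dot [ 0.6549 -0.0153] 6
r px [532.0757 386.6593] area 317 hubtop 106 [ 0.7515 -0.6523  0.0784] [ 0.7516 -0.6533  0.0785] dot [ 0.7274 -0.6344] 2
y px [212.9652 112.7727] area 1034 hubtop 261 [0.4218 0.6966 0.0785] [0.4168 0.6908 0.0782] dot [0.4073 0.6575] 3
y px [357.0724 235.1897] area 290 hubtop 58 [ 0.6275 -0.0942  0.0789] [ 0.627  -0.0965  0.0793] dot [ 0.5934 -0.0999] 21
b px [380.5888 247.5228] area 394 hubtop 73 [ 0.6674 -0.1675  0.0784] [ 0.6668 -0.1695  0.0789] dot [ 0.6682 -0.1664] 10
```

View pics/c6.png

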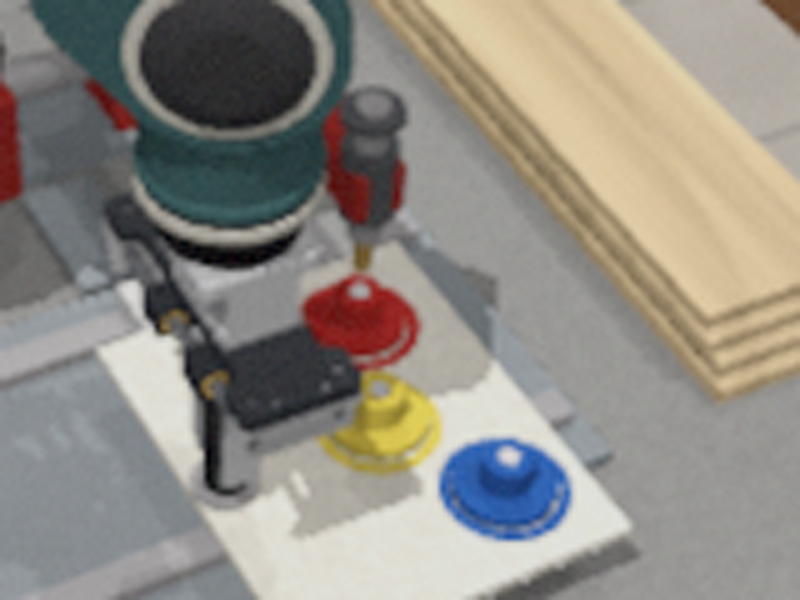

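Run:
```python
from btn import *
z=np.load("pics/s13.npz"); im=z["im"]; p={k:z[k] for k in z.files}
h=cv2.cvtColor(im,cv2.COLOR_RGB2HSV).astype(int)
w=(im.astype(int).min(2)>150); m=np.zeros_like(w); m[203:214,344:360]=w[203:214,344:360]; v,u=np.nonzero(m); print("dot",len(u),u.mean(),v.mean(),ray(p,u.mean(),v.mean(),.078))
b=(h[...,0]>12)&(h[...,0]<27)&(h[...,1]>90); m=np.zeros_like(b); m[194:208,345:360]=b[194:208,345:360]; v,u=np.nonzero(m); print(sorted(zip(v,u)))
print(ray(p,u[v>=v.max()-2].mean(),v.max()+.5,.102), proj(p,(.6528,-.0180,.102)))
```

```text
dot 39 351.8974358974359 204.64102564102564 [ 0.6622 -0.0044  0.078 ]
[(np.int64(199), np.int64(351)), (np.int64(199), np.int64(352)), (np.int64(199), np.int64(353)), (np.int64(200), np.int64(351)), (np.int64(200), np.int64(352)), (np.int64(200), np.int64(353)), (np.int64(201), np.int64(351)), (np.int64(201), np.int64(352)), (np.int64(201), np.int64(353)), (np.int64(202), np.int64(351)), (np.int64(202), np.int64(352)), (np.int64(202), np.int64(353)), (np.int64(203), np.int64(351)), (np.int64(203), np.int64(352))]
[ 0.6516 -0.0211  0.102 ] (np.float64(351.7475902075286), np.float64(202.72519830805032))
```

>>> carry_out(
  steps=[
    [[0,0,0],[0,0,0],6],
    [[0,0,0],[0,0,0],6],
    [[0,0,0],[0,0,0],6],
    [[0,0,-3],[0,0,0],6],
    [[0,0,-5],[0,0,0],6],
  ],
)

```text
time_s: 25.45
ee_pos: [0.5233, -0.0944, 0.1206]
tcp_rot: [0.0, -3.139, 0.001]
ft_force: [0.5, -0.0, 1.9]
opening: 0.0598
grasp_force: 0.0
```

>>> carry_out(
  steps=[
    [[0,0,-6],[0,0,0],6],
    [[1.8,5.6,0],[0,0,0],6],
    [[1.8,5.6,0],[0,0,0],6],
    [[1.8,5.6,0],[0,0,0],6],
    [[1.8,5.6,0],[0,0,0],6],
  ],
)

```text
time_s: 26.08
ee_pos: [0.4514, 0.1313, 0.1808]
tcp_rot: [-0.001, 3.141, 0.001]
ft_force: [1.4, -0.0, -0.9]
opening: 0.0597
grasp_force: 0.0
```

>>> carry_out(
  steps=[
    [[1.8,5.6,0],[0,0,0],6],
    [[1.7,5.6,0],[0,0,0],6],
    [[0,5.7,0],[0,0,0],6],
    [[0,0,0],[0,0,0],6],
    [[0,0,0],[0,0,0],6],
  ],
)

```text
time_s: 26.7
ee_pos: [0.4173, 0.2978, 0.1804]
tcp_rot: [-0.0, -3.141, 0.001]
ft_force: [0.6, -0.3, 0.5]
opening: 0.06
grasp_force: 0.0
```

```bash
cat > wheel.py <<'E'
from btn import *
import sys
im,d,p=look(sys.argv[1]); P=pts(d,p)
r=((cv2.cvtColor(im,cv2.COLOR_RGB2HSV)[...,0].astype(int)+8)%180<16)&(im[...,0].astype(int)>im[...,1]+50)
t=P[r&(abs(P[...,2]-.162)<.0035)&(np.hypot(P[...,0]-.47,P[...,1]-.28)<.085)]; print("crank top",len(t),t.mean(0),(t.min(0)+t.max(0))/2,np.ptp(t,axis=0))
k=(im.max(2)<70)&(P[...,2]>.1)&(P[...,2]<.14)&(np.hypot(P[...,0]-.47,P[...,1]-.28)<.075); t=P[k]; print("rim",len(t),np.median(t[:,2]),t.min(0),t.max(0))
q=t[:,:2]; A=np.c_[2*q,np.ones(len(q))]; s=np.linalg.lstsq(A,(q**2).sum(1),rcond=None)[0]; print("rim lsq",s[:2],np.sqrt(s[2]+s[0]**2+s[1]**2))
c=(np.ptp(im.astype(int),axis=2)<35)&(im.min(2)>90)&(np.hypot(P[...,0]-.47,P[...,1]-.28)<.02)&(P[...,2]>.1); t=P[c]; t=t[t[:,2]>np.percentile(t[:,2],90)-.005]; print("hub",len(t),(t.min(0)+t.max(0))/2,np.ptp(t,axis=0),np.median(t,0))
E
python3 wheel.py w14
```

```text
26.7 tcp [0.4173 0.2978 0.1804] rot [-0.0001 -3.1413  0.0013] grip 0.0600243476449524
crank top 587 [0.4174 0.2994 0.1611] [0.4179 0.2995 0.1609] [0.0206 0.0207 0.0047]
rim 3557 0.11034922457569567 [0.4025 0.2149 0.1022] [0.534  0.3465 0.1133]
rim lsq [0.4677 0.2814] 0.06078537891399446
hub 1246 [0.4701 0.2796 0.113 ] [0.0396 0.0391 0.0047] [0.4697 0.28   0.1132]
```

>>> carry_out(
  steps=[
    [[-0.07,0.1,4],[0,0,0],6],
    [[0,0,3],[0,0,0],6],
    [[0,0,0.9],[0,0,0],6],
    [[0,0,0],[0,0,0],6],
    [[0,0,0],[0,0,0],6],
  ],
)

```text
time_s: 27.38
ee_pos: [0.4186, 0.2996, 0.1028]
tcp_rot: [0.0, 3.141, 0.002]
ft_force: [0.6, 0.2, 0.4]
opening: 0.0603
grasp_force: 0.0
```

>>> carry_out(
  steps=[
    [[0,0,0],[0,0,0],1.5],
    [[0,0,0],[0,0,0],1.5],
    [[0,0,0],[0,0,0],1.5],
    [[0,0,0],[0,0,0],1.5],
    [[0,0,0],[0,0,0],1.5],
  ],
)

```text
time_s: 28.0
ee_pos: [0.4181, 0.2994, 0.1017]
tcp_rot: [-0.0, 3.142, -0.0]
ft_force: [0.4, -1.0, 2.5]
opening: 0.0215
grasp_force: 30.0
```

Run:
```python
import numpy as np
th=np.radians(159.7-18*np.arange(22)); w=5.5*np.c_[np.cos(th),np.sin(th)]; s=np.diff(w,axis=0)*[-1,1]; print([[round(a,2),round(b,2)] for a,b in s])
```

```text
[[np.float64(-0.84), np.float64(1.5)], [np.float64(-1.26), np.float64(1.17)], [np.float64(-1.56), np.float64(0.72)], [np.float64(-1.71), np.float64(0.2)], [np.float64(-1.69), np.float64(-0.34)], [np.float64(-1.5), np.float64(-0.84)], [np.float64(-1.17), np.float64(-1.26)], [np.float64(-0.72), np.float64(-1.56)], [np.float64(-0.2), np.float64(-1.71)], [np.float64(0.34), np.float64(-1.69)], [np.float64(0.84), np.float64(-1.5)], [np.float64(1.26), np.float64(-1.17)], [np.float64(1.56), np.float64(-0.72)], [np.float64(1.71), np.float64(-0.2)], [np.float64(1.69), np.float64(0.34)], [np.float64(1.5), np.float64(0.84)], [np.float64(1.17), np.float64(1.26)], [np.float64(0.72), np.float64(1.56)], [np.float64(0.2), np.float64(1.71)], [np.float64(-0.34), np.float64(1.69)], [np.float64(-0.84), np.float64(1.5)]]
```

>>> carry_out(
  steps=[
    [[-0.84,1.5,0],[0,0,0],1.5],
    [[-1.26,1.17,0],[0,0,0],1.5],
    [[-1.56,0.72,0],[0,0,0],1.5],
    [[-1.71,0.2,0],[0,0,0],1.5],
    [[-1.69,-0.34,0],[0,0,0],1.5],
  ],
)

```text
time_s: 28.62
ee_pos: [0.4888, 0.3321, 0.1016]
tcp_rot: [0.001, -3.141, 0.001]
ft_force: [-7.5, -7.9, 9.2]
opening: 0.0214
grasp_force: 30.0
```

>>> carry_out(
  steps=[
    [[-1.5,-0.84,0],[0,0,0],1.5],
    [[-1.17,-1.26,0],[0,0,0],1.5],
    [[-0.72,-1.56,0],[0,0,0],1.5],
    [[-0.2,-1.71,0],[0,0,0],1.5],
    [[0.34,-1.69,0],[0,0,0],1.5],
  ],
)

```text
time_s: 29.25
ee_pos: [0.5213, 0.2608, 0.1017]
tcp_rot: [-0.0, 3.141, 0.0]
ft_force: [-4.5, 5.6, 5.2]
opening: 0.0216
grasp_force: 30.0
```

>>> carry_out(
  steps=[
    [[0.84,-1.5,0],[0,0,0],1.5],
    [[1.26,-1.17,0],[0,0,0],1.5],
    [[1.56,-0.72,0],[0,0,0],1.5],
    [[1.71,-0.2,0],[0,0,0],1.5],
    [[1.69,0.34,0],[0,0,0],1.5],
  ],
)

```text
time_s: 29.88
ee_pos: [0.4501, 0.2286, 0.1018]
tcp_rot: [0.0, 3.14, 0.001]
ft_force: [8.4, 12.8, -8.2]
opening: 0.0212
grasp_force: 30.0
```

>>> carry_out(
  steps=[
    [[1.5,0.84,0],[0,0,0],1.5],
    [[1.17,1.26,0],[0,0,0],1.5],
    [[0.72,1.56,0],[0,0,0],1.5],
    [[0.2,1.71,0],[0,0,0],1.5],
    [[-0.24,1.3,0],[0,0,0],1.5],
  ],
)

```text
time_s: 30.5
ee_pos: [0.4168, 0.2869, 0.1013]
tcp_rot: [-0.007, -3.138, 0.018]
ft_force: [-2.6, -60.4, 35.6]
opening: 0.0358
grasp_force: 30.2
```

>>> carry_out(
  steps=[
    [[-0.1,0.39,0],[0,0,0],1.5],
    [[0,0,0],[0,0,0],1.5],
  ],
)

```text
time_s: 30.75
ee_pos: [0.4186, 0.2892, 0.1012]
tcp_rot: [-0.01, -3.138, 0.019]
ft_force: [-2.5, -60.1, 37.7]
opening: 0.0404
grasp_force: 30.2
```

Strong reaction near the end, with the crank stopping about 20° short of a full turn. Either that's the stop (wheel not starting at 0) or something is blocking it. Backing off the load and looking.

>>> carry_out(
  steps=[
    [[0,-0.7,0],[0,0,0],1.5],
    [[0,-0.6,0],[0,0,0],1.5],
    [[0,0,0],[0,0,0],1.5],
  ],
)

```text
time_s: 31.12
ee_pos: [0.4185, 0.2794, 0.1015]
tcp_rot: [-0.007, -3.14, 0.011]
ft_force: [1.5, -38.8, 22.7]
opening: 0.0217
grasp_force: 30.1
```

```bash
python3 wheel.py w15
python3 - <<'E'
from btn import *
im,d,p=grab("scene"); a=cv2.resize(im[170:250,270:420],(600,320),interpolation=cv2.INTER_CUBIC)
im2,d2,p2=grab("side"); P=pts(d2,p2); b=cv2.resize(im2[130:250,200:425],(600,320),interpolation=cv2.INTER_CUBIC); np.savez("pics/s15.npz",im=im2,d=d2,**p2)
cv2.imwrite("pics/c7.png",np.vstack([a[:280],b])[:,:,::-1])
E
```

```text
31.12 tcp [0.4185 0.2794 0.1015] rot [-0.0073 -3.14    0.0114] grip 0.021673243021947397
crank top 1201 [0.4139 0.2797 0.161 ] [0.4146 0.2741 0.1608] [0.0212 0.0326 0.0045]
rim 4463 0.11038363459950293 [0.4023 0.2156 0.1003] [0.5342 0.3479 0.14  ]
rim lsq [0.4677 0.2813] 0.060850583354954656
hub 1756 [0.471  0.2804 0.1136] [0.0377 0.0332 0.0039] [0.4711 0.2805 0.1133]
```

View pics/c7.png

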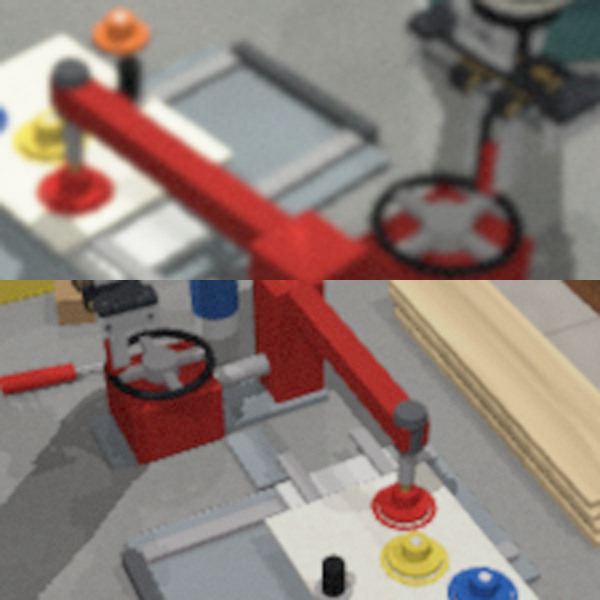

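The ram is down on the red button. The crank stands firmly (60 N) against a hard stop at about 181°, so the wheel must have started about 0.37 rad below fully up. That counts as pressed. I'll unload, then wind the other way.

>>> carry_out(
  steps=[
    [[0,-0.4,0],[0,0,0],1.5],
    [[0,0,0],[0,0,0],1.5],
    [[0,0,0],[0,0,0],1.5],
  ],
)

```text
time_s: 31.65
ee_pos: [0.4185, 0.279, 0.1016]
tcp_rot: [0.003, 3.142, -0.005]
ft_force: [4.1, -18.5, 9.1]
opening: 0.0212
grasp_force: 30.0
```

```bash
python3 wheel.py w16
python3 - <<'E'
from btn import *
np.set_printoptions(precision=4,suppress=True)
for f in ("side0","s13","s15"):
    z=np.load(f"pics/{f}.npz"); im,d=z["im"],z["d"]; p={k:z[k] for k in z.files}; P=pts(d,p)
    h=cv2.cvtColor(im,cv2.COLOR_RGB2HSV).astype(int)
    print(f,[(v,tuple(int(x) for x in im[v,352]),round(float(P[v,352,2]),3),round(float(P[v,352,1]),3)) for v in range(184,214,1)])
E
```

```text
31.65 tcp [0.4185 0.279  0.1016] rot [ 0.0033  3.1415 -0.0053] grip 0.02116168179141141
crank top 1214 [0.4139 0.2795 0.161 ] [0.4146 0.2798 0.1607] [0.0213 0.021  0.0044]
rim 4448 0.110357512829483 [0.4021 0.216  0.1005] [0.5342 0.3485 0.14  ]
rim lsq [0.4677 0.2813] 0.060898609063447594
hub 1752 [0.4711 0.2801 0.1132] [0.0375 0.0332 0.004 ] [0.4711 0.2802 0.1133]
side0 [(184, (65, 60, 65), 0.187, -0.027), (185, (130, 47, 48), 0.188, -0.031), (186, (131, 32, 29), 0.185, -0.032), (187, (115, 31, 31), 0.181, -0.032), (188, (114, 31, 25), 0.177, -0.032), (189, (113, 28, 22), 0.171, -0.03), (190, (110, 26, 23), 0.168, -0.031), (191, (111, 29, 25), 0.165, -0.032), (192, (111, 30, 28), 0.16, -0.031), (193, (109, 28, 29), 0.157, -0.032), (194, (79, 44, 42), 0.152, -0.03), (195, (74, 72, 72), 0.141, -0.025), (196, (92, 92, 92), 0.136, -0.024), (197, (107, 106, 105), 0.132, -0.024), (198, (109, 105, 103), 0.124, -0.021), (199, (104, 90, 69), 0.121, -0.021), (200, (116, 96, 54), 0.115, -0.02), (201, (122, 99, 52), 0.112, -0.02), (202, (125, 100, 56), 0.109, -0.022), (203, (123, 101, 52), 0.10
[... 1925 characters left out ...]
), 0.135, -0.019), (196, (92, 91, 91), 0.137, -0.024), (197, (103, 104, 103), 0.126, -0.018), (198, (113, 111, 111), 0.129, -0.024), (199, (118, 116, 116), 0.126, -0.026), (200, (122, 121, 120), 0.118, -0.022), (201, (120, 118, 120), 0.118, -0.026), (202, (121, 118, 119), 0.111, -0.024), (203, (120, 119, 120), 0.106, -0.023), (204, (119, 114, 117), 0.103, -0.024), (205, (121, 118, 120), 0.098, -0.023), (206, (116, 112, 101), 0.098, -0.027), (207, (110, 94, 66), 0.087, -0.021), (208, (117, 93, 49), 0.085, -0.023), (209, (163, 82, 54), 0.077, -0.02), (210, (182, 51, 45), 0.08, -0.026), (211, (169, 42, 40), 0.079, -0.029), (212, (145, 32, 30), 0.07, -0.025), (213, (136, 35, 28), 0.071, -0.029)]
```

>>> carry_out(
  steps=[
    [[-0.27,-2.0,0],[0,0,0],1.5],
    [[-0.78,-1.53,0],[0,0,0],1.5],
    [[-1.22,-1.22,0],[0,0,0],1.5],
    [[-1.53,-0.78,0],[0,0,0],1.5],
    [[-1.7,-0.27,0],[0,0,0],1.5],
  ],
)

```text
time_s: 32.33
ee_pos: [0.4727, 0.225, 0.1018]
tcp_rot: [0.001, -3.141, -0.003]
ft_force: [-2.5, 17.3, -0.0]
opening: 0.0216
grasp_force: 30.0
```

>>> carry_out(
  steps=[
    [[-1.7,0.27,0],[0,0,0],1.5],
    [[-1.53,0.78,0],[0,0,0],1.5],
    [[-1.22,1.22,0],[0,0,0],1.5],
    [[-0.78,1.53,0],[0,0,0],1.5],
    [[-0.27,1.7,0],[0,0,0],1.5],
  ],
)

```text
time_s: 32.95
ee_pos: [0.5286, 0.278, 0.1018]
tcp_rot: [0.002, 3.141, -0.002]
ft_force: [-1.2, -4.3, 5.0]
opening: 0.0216
grasp_force: 30.0
```

>>> carry_out(
  steps=[
    [[0.27,1.7,0],[0,0,0],1.5],
    [[0.78,1.53,0],[0,0,0],1.5],
    [[1.22,1.22,0],[0,0,0],1.5],
    [[1.53,0.78,0],[0,0,0],1.5],
    [[1.7,0.27,0],[0,0,0],1.5],
  ],
)

```text
time_s: 33.58
ee_pos: [0.4727, 0.3354, 0.1018]
tcp_rot: [-0.002, 3.14, 0.002]
ft_force: [4.0, -1.9, 2.0]
opening: 0.021
grasp_force: 30.0
```

>>> carry_out(
  steps=[
    [[1.7,-0.27,0],[0,0,0],1.5],
    [[1.53,-0.78,0],[0,0,0],1.5],
    [[1.22,-1.22,0],[0,0,0],1.5],
    [[0.78,-1.53,0],[0,0,0],1.5],
    [[0,0,0],[0,0,0],1.5],
  ],
)

```text
time_s: 34.2
ee_pos: [0.4204, 0.2948, 0.1018]
tcp_rot: [-0.002, -3.141, 0.001]
ft_force: [2.9, -3.0, 0.8]
opening: 0.0212
grasp_force: 30.0
```

>>> carry_out(
  steps=[
    [[0.27,-1.6,0],[0,0,0],1.5],
    [[0,-0.4,0],[0,0,0],1.5],
    [[0,0,0],[0,0,0],1.5],
  ],
)

```text
time_s: 34.58
ee_pos: [0.4185, 0.2786, 0.1019]
tcp_rot: [-0.002, 3.14, 0.005]
ft_force: [5.8, 14.1, -9.2]
opening: 0.0214
grasp_force: 30.0
```

Upper stop confirmed at 180°. Releasing the crank and going to the post.

>>> carry_out(
  steps=[
    [[0,0.25,0],[0,0,0],1.5],
    [[0,0,0],[0,0,0],6],
    [[0,0,0],[0,0,0],6],
    [[0,0,0],[0,0,0],6],
    [[0,0,-4],[0,0,0],6],
  ],
)

```text
time_s: 35.2
ee_pos: [0.4167, 0.278, 0.1403]
tcp_rot: [0.0, -3.139, 0.006]
ft_force: [0.3, -0.1, 1.2]
opening: 0.0576
grasp_force: 0.0
```

>>> carry_out(
  steps=[
    [[0,0,-4],[0,0,0],6],
    [[-1.5,-5.3,0],[0,0,0],6],
    [[-1.5,-5.3,0],[0,0,0],6],
    [[-1.5,-5.3,0],[0,0,0],6],
    [[-1.5,-5.3,0],[0,0,0],6],
  ],
)

```text
time_s: 35.83
ee_pos: [0.4782, 0.0654, 0.1818]
tcp_rot: [-0.001, 3.141, 0.001]
ft_force: [0.6, 1.2, -0.0]
opening: 0.0601
grasp_force: 0.0
```

>>> carry_out(
  steps=[
    [[-1.5,-5.3,0],[0,0,0],6],
    [[-1.5,-5.3,0],[0,0,0],6],
    [[-1.5,-5.5,0],[0,0,0],6],
    [[0,0,0],[0,0,0],6],
    [[0,0,0],[0,0,0],6],
  ],
)

```text
time_s: 36.45
ee_pos: [0.5229, -0.0937, 0.1815]
tcp_rot: [0.0, -3.141, -0.0]
ft_force: [0.3, 0.1, 0.4]
opening: 0.0599
grasp_force: 0.0
```

```bash
cat > post.py <<'E'
from btn import *
import sys
im,d,p=look(sys.argv[1]); P=pts(d,p); x,y=float(sys.argv[2]),float(sys.argv[3])
t=P[(abs(P[...,2]-.095)<.003)&(np.hypot(P[...,0]-x,P[...,1]-y)<.03)&(im.max(2)<110)]; print("post",len(t),t.mean(0),(t.min(0)+t.max(0))/2,np.ptp(t,axis=0))
buttons(im,d,p,.05)
E
python3 post.py w17 .525 -.095
```

```text
36.45 tcp [ 0.5229 -0.0937  0.1815] rot [ 0.     -3.1411 -0.0002] grip 0.05987923617491122
post 500 [ 0.5238 -0.0936  0.0942] [ 0.5241 -0.0938  0.0942] [0.0241 0.0243 0.0041]
r px [629.811  151.2963] area 1836 hubtop 84 [0.517  0.2277 0.076 ] [0.5196 0.2275 0.0751] dot [0.5284 0.2243] 2
r px [623.2711 277.9889] area 1435 hubtop 392 [0.634  0.2529 0.0785] [0.6332 0.2509 0.0783] dot [0.6551 0.2364] 179
r px [371.0734 290.8101] area 927 hubtop 73 [ 0.6559 -0.0241  0.0759] [ 0.6554 -0.025   0.0768] dot [ 0.6057 -0.0225] 1
y px [325.0276 265.2233] area 2682 hubtop 523 [ 0.6249 -0.0894  0.0763] [ 0.6241 -0.0894  0.0772] dot [ 0.5761 -0.0582] 1
b px [277.3964 298.8126] area 1206 hubtop 285 [ 0.666  -0.1598  0.0764] [ 0.6663 -0.159   0.077 ] dot [ 0.6664 -0.1631] 48
```

>>> carry_out(
  steps=[
    [[-0.1,0,6],[0,0,0],6],
    [[0,0,5],[0,0,0],6],
    [[0,0,2],[0,0,0],6],
    [[0,0,1],[0,0,0],6],
    [[0,0,0],[0,0,0],6],
  ],
)

```text
time_s: 37.12
ee_pos: [0.5247, -0.0938, 0.0425]
tcp_rot: [-0.001, 3.141, 0.0]
ft_force: [-0.0, -0.0, -0.3]
opening: 0.0601
grasp_force: 0.0
```

>>> carry_out(
  steps=[
    [[0,0,0],[0,0,0],1.5],
    [[0,0,0],[0,0,0],1.5],
    [[0,0,0],[0,0,0],1.5],
    [[0,0,0],[0,0,0],1.5],
    [[0,0,0],[0,0,0],1.5],
  ],
)

```text
time_s: 37.75
ee_pos: [0.5243, -0.0941, 0.0419]
tcp_rot: [-0.0, 3.141, -0.0]
ft_force: [-1.5, 0.3, 5.2]
opening: 0.0255
grasp_force: 30.0
```

>>> carry_out(
  steps=[
    [[-0.2,0.4,0],[0,0,0],1.5],
    [[-0.35,0.9,0],[0,0,0],1.5],
    [[-0.35,0.95,0],[0,0,0],1.5],
    [[-0.35,0.95,0],[0,0,0],1.5],
    [[-0.35,0.95,0],[0,0,0],1.5],
  ],
)

```text
time_s: 38.38
ee_pos: [0.5404, -0.0525, 0.042]
tcp_rot: [0.0, 3.141, -0.001]
ft_force: [-1.9, -3.3, 6.1]
opening: 0.0253
grasp_force: 30.0
```

>>> carry_out(
  steps=[
    [[-0.35,0.95,0],[0,0,0],1.5],
    [[-0.35,0.95,0],[0,0,0],1.5],
    [[-0.35,0.9,0],[0,0,0],1.5],
    [[-0.16,0.52,0],[0,0,0],1.5],
    [[0,0,0],[0,0,0],1.5],
  ],
)

```text
time_s: 39.0
ee_pos: [0.5527, -0.0185, 0.0419]
tcp_rot: [-0.001, 3.141, 0.0]
ft_force: [1.3, 2.2, 5.5]
opening: 0.0254
grasp_force: 30.0
```

>>> carry_out(
  steps=[
    [[0,0,0],[0,0,0],1.5],
    [[0,0,0],[0,0,0],1.5],
  ],
)

```text
time_s: 39.25
ee_pos: [0.5528, -0.0188, 0.0419]
tcp_rot: [-0.001, 3.141, 0.0]
ft_force: [1.1, 2.3, 5.3]
opening: 0.025
grasp_force: 30.0
```

```bash
python3 post.py w18 .552 -.019
python3 - <<'E'
from btn import *
im,d,p=grab("side"); buttons(im,d,p,.05)
E
```

```text
39.25 tcp [ 0.5528 -0.0188  0.0419] rot [-0.001   3.1407  0.0004] grip 0.025039020505169127
post 1808 [ 0.551  -0.0178  0.0942] [ 0.5531 -0.0176  0.095 ] [0.0257 0.0484 0.0059]
y px [325.451  321.5224] area 714 hubtop 0 None None dot [ 0.5977 -0.0359] 5
y px [325.1924 376.5847] area 2095 hubtop 1255 [ 0.6522 -0.0133  0.0763] [ 0.651  -0.0135  0.077 ] dot [ 0.6622 -0.0244] 3
r px [534.5014  68.7579] area 2222 hubtop 587 [1.8368 0.6291 0.0785] [1.837  0.4698 0.0786] dot [2.1304 0.5495] 8186
r px [262.7158 179.4987] area 387 hubtop 115 [0.4718 0.2677 0.0784] [0.4635 0.2325 0.0784] dot [0.4816 0.2742] 22
r px [531.8603 386.4857] area 315 hubtop 105 [ 0.7523 -0.6521  0.0784] [ 0.7516 -0.6537  0.0784] dot [ 0.7274 -0.6344] 2
y px [213.0938 112.1492] area 1066 hubtop 282 [0.4216 0.6981 0.0785] [0.4208 0.6956 0.0784] dot [0.5258 0.6831] 8
y px [352.09  214.827] area 289 hubtop 61 [ 0.6573 -0.018   0.0787] [ 0.655  -0.0186  0.0785] dot [ 0.6553 -0.0147] 8
b px [375.531  226.4897] area 339 hubtop 59 [ 0.6964 -0.0924  0.0782] [ 0.6951 -0.0942  0.0787] dot [ 0.6965 -0.0908] 9
```

>>> carry_out(
  steps=[
    [[0,0,0],[0,0,0],6],
    [[0,0,0],[0,0,0],6],
    [[0,0,0],[0,0,0],6],
    [[0,0,-3],[0,0,0],6],
    [[0,0,-5],[0,0,0],6],
  ],
)

```text
time_s: 39.98
ee_pos: [0.5511, -0.0195, 0.1216]
tcp_rot: [-0.0, -3.139, 0.001]
ft_force: [0.4, 0.2, 0.3]
opening: 0.0597
grasp_force: 0.0
```

>>> carry_out(
  steps=[
    [[0,0,-6],[0,0,0],6],
    [[2.3,5,0],[0,0,0],6],
    [[2.3,5,0],[0,0,0],6],
    [[2.3,5,0],[0,0,0],6],
    [[2.3,5,0],[0,0,0],6],
  ],
)

```text
time_s: 40.6
ee_pos: [0.4591, 0.1822, 0.1818]
tcp_rot: [-0.0, 3.141, 0.001]
ft_force: [0.9, 0.9, 0.3]
opening: 0.06
grasp_force: 0.0
```

>>> carry_out(
  steps=[
    [[2.3,5,0],[0,0,0],6],
    [[2.2,4.8,0],[0,0,0],6],
    [[0,0,0],[0,0,0],6],
    [[0,0,0],[0,0,0],6],
  ],
)

```text
time_s: 41.1
ee_pos: [0.4153, 0.2782, 0.1816]
tcp_rot: [0.0, 3.142, -0.001]
ft_force: [-1.0, -0.4, -0.2]
opening: 0.0601
grasp_force: 0.0
```

```bash
python3 wheel.py w19
```

```text
41.1 tcp [0.4153 0.2782 0.1816] rot [ 0.      3.1416 -0.0006] grip 0.06006911584310127
crank top 580 [0.4143 0.2801 0.1611] [0.4145 0.2802 0.1607] [0.0209 0.0215 0.0045]
rim 3080 0.11025418634432477 [0.4021 0.2188 0.1019] [0.5337 0.3443 0.1131]
rim lsq [0.4675 0.2814] 0.06077439665756269
hub 1241 [0.4699 0.2801 0.1135] [0.0394 0.0394 0.0048] [0.4695 0.2796 0.1133]
```

>>> carry_out(
  steps=[
    [[0,0.1,4],[0,0,0],6],
    [[0,0,3],[0,0,0],6],
    [[0,0,1],[0,0,0],6],
    [[0,0,0],[0,0,0],6],
    [[0,0,0],[0,0,0],1.5],
  ],
)

```text
time_s: 41.78
ee_pos: [0.4158, 0.2798, 0.1028]
tcp_rot: [0.001, 3.141, 0.002]
ft_force: [-0.2, 1.1, -0.3]
opening: 0.0534
grasp_force: 0.0
```

>>> carry_out(
  steps=[
    [[0,0,0],[0,0,0],1.5],
    [[0,0,0],[0,0,0],1.5],
    [[0,0,0],[0,0,0],1.5],
    [[0,0,0],[0,0,0],1.5],
  ],
)

```text
time_s: 42.28
ee_pos: [0.4152, 0.2797, 0.1018]
tcp_rot: [-0.0, 3.142, 0.0]
ft_force: [-1.0, -0.2, 2.1]
opening: 0.0214
grasp_force: 30.0
```

>>> carry_out(
  steps=[
    [[-0.27,1.7,0],[0,0,0],1.5],
    [[-0.78,1.53,0],[0,0,0],1.5],
    [[-1.22,1.22,0],[0,0,0],1.5],
    [[-1.53,0.78,0],[0,0,0],1.5],
    [[-1.7,0.27,0],[0,0,0],1.5],
  ],
)

```text
time_s: 42.9
ee_pos: [0.4702, 0.3355, 0.1018]
tcp_rot: [0.002, -3.141, -0.0]
ft_force: [-3.5, -6.8, 9.3]
opening: 0.0216
grasp_force: 30.0
```

>>> carry_out(
  steps=[
    [[-1.7,-0.27,0],[0,0,0],1.5],
    [[-1.53,-0.78,0],[0,0,0],1.5],
    [[-1.22,-1.22,0],[0,0,0],1.5],
    [[-0.78,-1.53,0],[0,0,0],1.5],
    [[-0.27,-1.7,0],[0,0,0],1.5],
  ],
)

```text
time_s: 43.52
ee_pos: [0.5254, 0.2796, 0.1018]
tcp_rot: [-0.001, 3.142, 0.001]
ft_force: [-8.3, 3.4, 7.8]
opening: 0.0213
grasp_force: 30.0
```

>>> carry_out(
  steps=[
    [[0.27,-1.7,0],[0,0,0],1.5],
    [[0.78,-1.53,0],[0,0,0],1.5],
    [[1.22,-1.22,0],[0,0,0],1.5],
    [[1.53,-0.78,0],[0,0,0],1.5],
    [[1.7,-0.27,0],[0,0,0],1.5],
  ],
)

```text
time_s: 44.15
ee_pos: [0.47, 0.225, 0.1019]
tcp_rot: [-0.0, 3.14, 0.002]
ft_force: [4.2, 15.3, -1.4]
opening: 0.0218
grasp_force: 30.0
```

>>> carry_out(
  steps=[
    [[1.7,0.27,0],[0,0,0],1.5],
    [[1.53,0.78,0],[0,0,0],1.5],
    [[1.22,1.22,0],[0,0,0],1.5],
    [[0.78,1.53,0],[0,0,0],1.5],
    [[0,0,0],[0,0,0],1.5],
  ],
)

```text
time_s: 44.78
ee_pos: [0.4177, 0.2637, 0.1018]
tcp_rot: [-0.003, 3.141, 0.001]
ft_force: [1.9, 3.3, 3.6]
opening: 0.0217
grasp_force: 30.0
```

>>> carry_out(
  steps=[
    [[0.27,1.6,0],[0,0,0],1.5],
    [[0,0.4,0],[0,0,0],1.5],
    [[0,0,0],[0,0,0],1.5],
  ],
)

```text
time_s: 45.15
ee_pos: [0.4151, 0.2791, 0.1017]
tcp_rot: [-0.004, -3.14, 0.007]
ft_force: [-4.4, -20.9, 23.2]
opening: 0.0214
grasp_force: 30.0
```

```bash
python3 wheel.py w20 | sed -n 2p
python3 - <<'E'
from btn import *
im,d,p=grab("side"); P=pts(d,p); print([(v,tuple(int(x) for x in im[v,352])) for v in range(200,214)])
E
```

```text
crank top 1200 [0.4139 0.2795 0.161 ] [0.4143 0.2738 0.1608] [0.0212 0.0332 0.0045]
[(200, (118, 117, 117)), (201, (123, 121, 124)), (202, (121, 117, 117)), (203, (119, 117, 119)), (204, (119, 117, 118)), (205, (120, 118, 119)), (206, (119, 110, 102)), (207, (113, 98, 68)), (208, (117, 95, 49)), (209, (182, 161, 71)), (210, (207, 188, 78)), (211, (188, 171, 66)), (212, (165, 150, 58)), (213, (161, 144, 52))]
```

Ram is on its stop on yellow. Winding up.

>>> carry_out(
  steps=[
    [[-0.27,-2.0,0],[0,0,0],1.5],
    [[-0.78,-1.53,0],[0,0,0],1.5],
    [[-1.22,-1.22,0],[0,0,0],1.5],
    [[-1.53,-0.78,0],[0,0,0],1.5],
    [[-1.7,-0.27,0],[0,0,0],1.5],
  ],
)

```text
time_s: 45.88
ee_pos: [0.4704, 0.2251, 0.1018]
tcp_rot: [0.0, -3.141, -0.002]
ft_force: [-3.5, 13.8, 6.0]
opening: 0.0216
grasp_force: 30.0
```

>>> carry_out(
  steps=[
    [[-1.7,0.27,0],[0,0,0],1.5],
    [[-1.53,0.78,0],[0,0,0],1.5],
    [[-1.22,1.22,0],[0,0,0],1.5],
    [[-0.78,1.53,0],[0,0,0],1.5],
    [[-0.27,1.7,0],[0,0,0],1.5],
  ],
)

```text
time_s: 46.5
ee_pos: [0.5253, 0.279, 0.1018]
tcp_rot: [-0.002, -3.14, 0.001]
ft_force: [-8.6, -4.6, 14.9]
opening: 0.0213
grasp_force: 30.0
```

>>> carry_out(
  steps=[
    [[0.27,1.7,0],[0,0,0],1.5],
    [[0.78,1.53,0],[0,0,0],1.5],
    [[1.22,1.22,0],[0,0,0],1.5],
    [[1.53,0.78,0],[0,0,0],1.5],
    [[1.7,0.27,0],[0,0,0],1.5],
  ],
)

```text
time_s: 47.12
ee_pos: [0.4707, 0.3354, 0.1019]
tcp_rot: [-0.0, 3.14, 0.001]
ft_force: [3.8, -1.1, 5.7]
opening: 0.0213
grasp_force: 30.0
```

>>> carry_out(
  steps=[
    [[1.7,-0.27,0],[0,0,0],1.5],
    [[1.53,-0.78,0],[0,0,0],1.5],
    [[1.22,-1.22,0],[0,0,0],1.5],
    [[0.78,-1.53,0],[0,0,0],1.5],
    [[0.27,-1.6,0],[0,0,0],1.5],
  ],
)

```text
time_s: 47.75
ee_pos: [0.4149, 0.2806, 0.1019]
tcp_rot: [0.001, -3.141, -0.001]
ft_force: [6.7, 3.1, 2.9]
opening: 0.0213
grasp_force: 30.0
```

>>> carry_out(
  steps=[
    [[0,-0.4,0],[0,0,0],1.5],
    [[0,0,0],[0,0,0],1.5],
  ],
)

```text
time_s: 48.0
ee_pos: [0.4151, 0.2786, 0.102]
tcp_rot: [-0.002, 3.141, 0.004]
ft_force: [-0.3, 15.3, 1.8]
opening: 0.0218
grasp_force: 30.0
```

>>> carry_out(
  steps=[
    [[0,0.25,0],[0,0,0],1.5],
    [[0,0,0],[0,0,0],6],
    [[0,0,0],[0,0,0],6],
    [[0,0,0],[0,0,0],6],
    [[0,0,-4],[0,0,0],6],
  ],
)

```text
time_s: 48.62
ee_pos: [0.414, 0.278, 0.1403]
tcp_rot: [-0.0, -3.139, 0.006]
ft_force: [-0.2, 0.3, 1.0]
opening: 0.0577
grasp_force: 0.0
```

>>> carry_out(
  steps=[
    [[0,0,-4],[0,0,0],6],
    [[-2.3,-5,0],[0,0,0],6],
    [[-2.3,-5,0],[0,0,0],6],
    [[-2.3,-5,0],[0,0,0],6],
    [[-2.3,-5,0],[0,0,0],6],
  ],
)

```text
time_s: 49.25
ee_pos: [0.5076, 0.0775, 0.1818]
tcp_rot: [-0.001, 3.141, 0.0]
ft_force: [0.0, 1.0, -0.1]
opening: 0.0602
grasp_force: 0.0
```

>>> carry_out(
  steps=[
    [[-2.3,-5,0],[0,0,0],6],
    [[-2.2,-4.9,0],[0,0,0],6],
    [[0,0,0],[0,0,0],6],
    [[0,0,0],[0,0,0],6],
  ],
)

```text
time_s: 49.75
ee_pos: [0.5519, -0.0195, 0.1814]
tcp_rot: [0.0, -3.141, 0.0]
ft_force: [0.0, 1.0, -0.1]
opening: 0.06
grasp_force: 0.0
```

```bash
python3 post.py w21 .5525 -.0187
```

```text
49.75 tcp [ 0.5519 -0.0195  0.1814] rot [ 0.0001 -3.1409  0.    ] grip 0.0600346092469166
post 497 [ 0.5521 -0.0177  0.0942] [ 0.5522 -0.0176  0.0943] [0.0237 0.0243 0.0046]
r px [576.9584 102.5332] area 4042 hubtop 1257 [0.4711 0.2279 0.0785] [0.4676 0.2262 0.0789] dot [0.4714 0.2607] 306
r px [572.9758 257.693 ] area 2186 hubtop 753 [0.6442 0.2841 0.0785] [0.6313 0.263  0.0785] dot [0.6664 0.2811] 13
r px [370.6396 288.359 ] area 752 hubtop 30 [0.6815 0.0496 0.0757] [0.6821 0.0493 0.0769] dot [0.662  0.0266] 1
y px [326.2833 264.1273] area 2609 hubtop 496 [ 0.6527 -0.0135  0.0766] [ 0.6517 -0.0136  0.0771] dot [0.6132 0.0162] 1
b px [278.1895 298.2134] area 1256 hubtop 309 [ 0.6944 -0.0849  0.0761] [ 0.6948 -0.0839  0.0771] dot [ 0.6946 -0.0878] 58
```

>>> carry_out(
  steps=[
    [[0,0.15,6],[0,0,0],6],
    [[0,0,5],[0,0,0],6],
    [[0,0,2],[0,0,0],6],
    [[0,0,1],[0,0,0],6],
    [[0,0,0],[0,0,0],6],
  ],
)

```text
time_s: 50.42
ee_pos: [0.5528, -0.0181, 0.0425]
tcp_rot: [-0.001, 3.141, 0.0]
ft_force: [0.5, 0.3, -0.1]
opening: 0.0597
grasp_force: 0.0
```

>>> carry_out(
  steps=[
    [[0,0,0],[0,0,0],1.5],
    [[0,0,0],[0,0,0],1.5],
    [[0,0,0],[0,0,0],1.5],
    [[0,0,0],[0,0,0],1.5],
    [[0,0,0],[0,0,0],1.5],
  ],
)

```text
time_s: 51.05
ee_pos: [0.5523, -0.0183, 0.0419]
tcp_rot: [-0.0, 3.141, 0.0]
ft_force: [-1.4, -0.3, 5.1]
opening: 0.0255
grasp_force: 30.0
```

>>> carry_out(
  steps=[
    [[0.2,0.4,0],[0,0,0],1.5],
    [[0.5,0.9,0],[0,0,0],1.5],
    [[0.52,0.95,0],[0,0,0],1.5],
    [[0.52,0.95,0],[0,0,0],1.5],
    [[0.52,0.95,0],[0,0,0],1.5],
  ],
)

```text
time_s: 51.68
ee_pos: [0.5295, 0.024, 0.0419]
tcp_rot: [-0.001, 3.141, -0.0]
ft_force: [2.3, -3.5, 5.2]
opening: 0.0251
grasp_force: 30.0
```

>>> carry_out(
  steps=[
    [[0.52,0.95,0],[0,0,0],1.5],
    [[0.52,0.95,0],[0,0,0],1.5],
    [[0.5,0.9,0],[0,0,0],1.5],
    [[0.25,0.45,0],[0,0,0],1.5],
    [[0,0,0],[0,0,0],1.5],
  ],
)

```text
time_s: 52.3
ee_pos: [0.5112, 0.0572, 0.0419]
tcp_rot: [0.002, -3.141, -0.001]
ft_force: [-1.7, 2.3, 7.9]
opening: 0.0253
grasp_force: 30.0
```

>>> carry_out(
  steps=[
    [[0,0,0],[0,0,0],1.5],
    [[0,0,0],[0,0,0],1.5],
  ],
)

```text
time_s: 52.55
ee_pos: [0.5112, 0.057, 0.0419]
tcp_rot: [0.002, -3.141, -0.002]
ft_force: [-1.1, 1.0, 10.5]
opening: 0.0255
grasp_force: 30.0
```

```bash
python3 post.py w22 .5115 .0567
python3 - <<'E'
from btn import *
im,d,p=grab("side"); buttons(im,d,p,.05)
E
```

```text
52.55 tcp [0.5112 0.057  0.0419] rot [ 0.0021 -3.141  -0.0016] grip 0.025502245514642467
post 1813 [0.5098 0.0577 0.0942] [0.512 0.058 0.095] [0.0265 0.0484 0.006 ]
r px [606.3952 183.3142] area 9290 hubtop 2663 [0.4769 0.2269 0.0785] [0.4843 0.2266 0.0782] dot [0.5256 0.2229] 2
y px [325.2115 321.7544] area 676 hubtop 0 None None dot [0.5561 0.0399] 5
y px [325.0183 376.6704] area 2133 hubtop 1246 [0.611  0.0626 0.076 ] [0.6096 0.0623 0.0769] dot [0.6195 0.0315] 1
r px [535.0569  69.1   ] area 2250 hubtop 601 [1.838  0.6214 0.0785] [1.837  0.468  0.0786] dot [2.1375 0.5528] 8811
r px [261.6336 180.0744] area 363 hubtop 90 [0.468  0.2613 0.0786] [0.4593 0.2325 0.0782] dot [0.52   0.2446] 19
r px [532.08   386.5723] area 325 hubtop 105 [ 0.7515 -0.6524  0.0785] [ 0.7519 -0.6537  0.0785] dot [ 0.7274 -0.6344] 2
y px [213.4433 112.3606] area 1112 hubtop 264 [0.4212 0.6973 0.0785] [0.4216 0.6919 0.0783] dot [0.5258 0.6831] 8
y px [328.2054 202.7138] area 297 hubtop 60 [0.6141 0.0568 0.0787] [0.6132 0.0563 0.0787] dot [0.5868 0.0721] 18
b px [351.1182 213.9968] area 313 hubtop 63 [ 0.6545 -0.017   0.0783] [ 0.654  -0.0181  0.0788] dot [ 0.6556 -0.013 ] 9
```

>>> carry_out(
  steps=[
    [[0,-0.1,0],[0,0,0],1.5],
    [[0,0,0],[0,0,0],1.5],
    [[0,0,0],[0,0,0],1.5],
  ],
)

```text
time_s: 53.02
ee_pos: [0.5112, 0.0558, 0.0419]
tcp_rot: [0.002, -3.141, -0.001]
ft_force: [-1.3, 1.8, 9.5]
opening: 0.0257
grasp_force: 30.0
```

>>> carry_out(
  steps=[
    [[0,0,0],[0,0,0],6],
    [[0,0,0],[0,0,0],6],
    [[0,0,0],[0,0,0],6],
    [[0,0,-3],[0,0,0],6],
    [[0,0,-5],[0,0,0],6],
  ],
)

```text
time_s: 53.65
ee_pos: [0.5106, 0.0544, 0.1216]
tcp_rot: [-0.0, -3.139, 0.002]
ft_force: [0.3, 0.6, 0.9]
opening: 0.0597
grasp_force: 0.0
```

>>> carry_out(
  steps=[
    [[0,0,-6],[0,0,0],6],
    [[2.4,5.5,0],[0,0,0],6],
    [[2.4,5.6,0],[0,0,0],6],
    [[2.4,5.6,0],[0,0,0],6],
    [[2.4,5.5,0],[0,0,0],6],
  ],
)

```text
time_s: 54.28
ee_pos: [0.4144, 0.2785, 0.1818]
tcp_rot: [-0.001, 3.142, 0.001]
ft_force: [1.4, 0.4, -0.4]
opening: 0.0604
grasp_force: 0.0
```

>>> carry_out(
  steps=[
    [[0,0,0],[0,0,0],6],
    [[0,0,0],[0,0,0],6],
    [[0,0,0],[0,0,0],6],
  ],
)

```text
time_s: 54.65
ee_pos: [0.4162, 0.2755, 0.1817]
tcp_rot: [0.003, 3.142, -0.0]
ft_force: [-0.2, -0.4, -0.1]
opening: 0.0602
grasp_force: 0.0
```

```bash
python3 wheel.py w23
```

```text
54.65 tcp [0.4162 0.2755 0.1817] rot [ 0.0028  3.1416 -0.0002] grip 0.0601891928404864
crank top 581 [0.4143 0.2801 0.1611] [0.4148 0.2802 0.1607] [0.0212 0.0207 0.0043]
rim 3109 0.11028170169479098 [0.4022 0.2189 0.1001] [0.534  0.3449 0.1135]
rim lsq [0.4675 0.2814] 0.060746272365264885
hub 1244 [0.47   0.2802 0.1133] [0.0398 0.0394 0.004 ] [0.4696 0.2797 0.1133]
```

>>> carry_out(
  steps=[
    [[0,0.2,4],[0,0,0],6],
    [[0,0,3],[0,0,0],6],
    [[0,0,1],[0,0,0],6],
    [[0,0,0],[0,0,0],6],
    [[0,0,0],[0,0,0],1.5],
  ],
)

```text
time_s: 55.32
ee_pos: [0.4163, 0.2789, 0.1027]
tcp_rot: [0.0, 3.141, 0.002]
ft_force: [-0.2, -1.0, -0.2]
opening: 0.0532
grasp_force: 0.0
```

>>> carry_out(
  steps=[
    [[0,0,0],[0,0,0],1.5],
    [[0,0,0],[0,0,0],1.5],
    [[0,0,0],[0,0,0],1.5],
    [[0,0,0],[0,0,0],1.5],
  ],
)

```text
time_s: 55.82
ee_pos: [0.4157, 0.2788, 0.1018]
tcp_rot: [-0.0, 3.141, 0.0]
ft_force: [-0.8, 0.3, 3.2]
opening: 0.0214
grasp_force: 30.0
```

>>> carry_out(
  steps=[
    [[-0.27,1.7,0],[0,0,0],1.5],
    [[-0.78,1.53,0],[0,0,0],1.5],
    [[-1.22,1.22,0],[0,0,0],1.5],
    [[-1.53,0.78,0],[0,0,0],1.5],
    [[-1.7,0.27,0],[0,0,0],1.5],
  ],
)

```text
time_s: 56.45
ee_pos: [0.4704, 0.3354, 0.1018]
tcp_rot: [0.003, -3.141, -0.002]
ft_force: [-4.0, -2.4, 8.8]
opening: 0.0216
grasp_force: 30.0
```

>>> carry_out(
  steps=[
    [[-1.7,-0.27,0],[0,0,0],1.5],
    [[-1.53,-0.78,0],[0,0,0],1.5],
    [[-1.22,-1.22,0],[0,0,0],1.5],
    [[-0.78,-1.53,0],[0,0,0],1.5],
    [[-0.27,-1.7,0],[0,0,0],1.5],
  ],
)

```text
time_s: 57.08
ee_pos: [0.5259, 0.2784, 0.1018]
tcp_rot: [0.001, -3.142, -0.001]
ft_force: [-9.0, 3.6, 9.8]
opening: 0.0217
grasp_force: 30.0
```

>>> carry_out(
  steps=[
    [[0.27,-1.7,0],[0,0,0],1.5],
    [[0.78,-1.53,0],[0,0,0],1.5],
    [[1.22,-1.22,0],[0,0,0],1.5],
    [[1.53,-0.78,0],[0,0,0],1.5],
    [[1.7,-0.27,0],[0,0,0],1.5],
  ],
)

```text
time_s: 57.7
ee_pos: [0.4704, 0.2249, 0.1019]
tcp_rot: [-0.001, 3.141, 0.004]
ft_force: [4.2, 20.7, -2.5]
opening: 0.0215
grasp_force: 30.0
```

>>> carry_out(
  steps=[
    [[1.7,0.27,0],[0,0,0],1.5],
    [[1.53,0.78,0],[0,0,0],1.5],
    [[1.22,1.22,0],[0,0,0],1.5],
    [[0.78,1.53,0],[0,0,0],1.5],
    [[0,0,0],[0,0,0],1.5],
  ],
)

```text
time_s: 58.32
ee_pos: [0.4185, 0.2625, 0.1018]
tcp_rot: [-0.002, 3.14, 0.001]
ft_force: [3.4, 3.4, 1.1]
opening: 0.0215
grasp_force: 30.0
```

>>> carry_out(
  steps=[
    [[0.27,1.6,0],[0,0,0],1.5],
    [[0,0.4,0],[0,0,0],1.5],
    [[0,0,0],[0,0,0],1.5],
  ],
)

```text
time_s: 58.7
ee_pos: [0.4157, 0.2789, 0.1017]
tcp_rot: [-0.003, -3.14, 0.005]
ft_force: [-4.1, -15.5, 16.3]
opening: 0.0212
grasp_force: 30.0
```

```bash
python3 wheel.py w24 | sed -n 2p
python3 - <<'E'
from btn import *
im,d,p=grab("side"); P=pts(d,p); print([(v,tuple(int(x) for x in im[v,352])) for v in range(200,214)])
E
```

```text
crank top 1211 [0.4139 0.2795 0.161 ] [0.4145 0.2737 0.1617] [0.0214 0.0331 0.0065]
[(200, (122, 120, 122)), (201, (124, 121, 122)), (202, (120, 119, 120)), (203, (120, 120, 120)), (204, (119, 118, 120)), (205, (120, 119, 119)), (206, (115, 107, 100)), (207, (108, 92, 67)), (208, (116, 96, 50)), (209, (138, 141, 156)), (210, (107, 125, 172)), (211, (42, 88, 166)), (212, (36, 78, 146)), (213, (33, 63, 126))]
```

Blue is pressed to the stop. Winding up, releasing and moving to the post.

>>> carry_out(
  steps=[
    [[-0.27,-2.0,0],[0,0,0],1.5],
    [[-0.78,-1.53,0],[0,0,0],1.5],
    [[-1.22,-1.22,0],[0,0,0],1.5],
    [[-1.53,-0.78,0],[0,0,0],1.5],
    [[-1.7,-0.27,0],[0,0,0],1.5],
  ],
)

```text
time_s: 59.42
ee_pos: [0.4707, 0.2249, 0.1018]
tcp_rot: [0.002, -3.141, -0.003]
ft_force: [-3.2, 19.8, 2.0]
opening: 0.0214
grasp_force: 30.0
```

>>> carry_out(
  steps=[
    [[-1.7,0.27,0],[0,0,0],1.5],
    [[-1.53,0.78,0],[0,0,0],1.5],
    [[-1.22,1.22,0],[0,0,0],1.5],
    [[-0.78,1.53,0],[0,0,0],1.5],
    [[-0.27,1.7,0],[0,0,0],1.5],
  ],
)

```text
time_s: 60.05
ee_pos: [0.5258, 0.2779, 0.1018]
tcp_rot: [-0.001, -3.141, 0.002]
ft_force: [-7.1, -4.3, 9.8]
opening: 0.0211
grasp_force: 30.0
```

>>> carry_out(
  steps=[
    [[0.27,1.7,0],[0,0,0],1.5],
    [[0.78,1.53,0],[0,0,0],1.5],
    [[1.22,1.22,0],[0,0,0],1.5],
    [[1.53,0.78,0],[0,0,0],1.5],
    [[1.7,0.27,0],[0,0,0],1.5],
  ],
)

```text
time_s: 60.68
ee_pos: [0.4706, 0.3353, 0.1019]
tcp_rot: [-0.002, 3.14, 0.002]
ft_force: [3.4, 1.3, 3.1]
opening: 0.0215
grasp_force: 30.0
```

>>> carry_out(
  steps=[
    [[1.7,-0.27,0],[0,0,0],1.5],
    [[1.53,-0.78,0],[0,0,0],1.5],
    [[1.22,-1.22,0],[0,0,0],1.5],
    [[0.78,-1.53,0],[0,0,0],1.5],
    [[0.27,-1.6,0],[0,0,0],1.5],
  ],
)

```text
time_s: 61.3
ee_pos: [0.4154, 0.2793, 0.1019]
tcp_rot: [-0.001, 3.141, 0.001]
ft_force: [9.8, 4.5, -0.3]
opening: 0.0215
grasp_force: 30.0
```

>>> carry_out(
  steps=[
    [[0,-0.4,0],[0,0,0],1.5],
    [[0,0,0],[0,0,0],1.5],
  ],
)

```text
time_s: 61.55
ee_pos: [0.4155, 0.2783, 0.102]
tcp_rot: [-0.003, 3.141, 0.006]
ft_force: [-1.0, 22.4, -3.0]
opening: 0.0212
grasp_force: 30.0
```

>>> carry_out(
  steps=[
    [[0,0.25,0],[0,0,0],1.5],
    [[0,0,0],[0,0,0],6],
    [[0,0,0],[0,0,0],6],
    [[0,0,0],[0,0,0],6],
    [[0,0,-4],[0,0,0],6],
  ],
)

```text
time_s: 62.18
ee_pos: [0.4145, 0.2768, 0.1404]
tcp_rot: [-0.0, -3.139, 0.006]
ft_force: [0.4, 1.0, 0.9]
opening: 0.0576
grasp_force: 0.0
```

>>> carry_out(
  steps=[
    [[0,0,-4],[0,0,0],6],
    [[-2.4,-5.6,0],[0,0,0],6],
    [[-2.4,-5.6,0],[0,0,0],6],
    [[-2.4,-5.6,0],[0,0,0],6],
    [[-2.4,-5.4,0],[0,0,0],6],
  ],
)

```text
time_s: 62.8
ee_pos: [0.5121, 0.0542, 0.1818]
tcp_rot: [-0.0, 3.141, 0.0]
ft_force: [-0.2, 1.2, -0.1]
opening: 0.0603
grasp_force: 0.0
```

>>> carry_out(
  steps=[
    [[0,0,0],[0,0,0],6],
    [[0,0,0],[0,0,0],6],
    [[0,0,0],[0,0,0],6],
  ],
)

```text
time_s: 63.18
ee_pos: [0.5113, 0.0574, 0.1816]
tcp_rot: [0.003, -3.141, -0.0]
ft_force: [0.3, 0.7, 0.0]
opening: 0.0598
grasp_force: 0.0
```

```bash
python3 post.py w25 .5115 .0567; python3 wheel.py w25b | sed -n 2p
```

```text
63.17 tcp [0.5113 0.0574 0.1816] rot [ 0.0034 -3.1412 -0.0003] grip 0.05982827807722965
post 488 [0.5111 0.0568 0.0942] [0.5117 0.0569 0.094 ] [0.024  0.0253 0.004 ]
r px [490.7084 143.6194] area 2349 hubtop 727 [0.4706 0.232  0.0785] [0.4671 0.2263 0.0787] dot [0.476  0.2569] 429
r px [370.5979 290.0094] area 955 hubtop 79 [0.643  0.127  0.0765] [0.6427 0.126  0.0769] dot [0.599 0.115] 3
r px [509.9161 276.992 ] area 1252 hubtop 430 [0.6213 0.2839 0.0785] [0.6128 0.2761 0.0784] dot [0.6078 0.3147] 2
y px [312.95  274.732] area 2321 hubtop 511 [0.6315 0.0384 0.076 ] [0.6302 0.0384 0.0771] dot [0.5636 0.024 ] 1
b px [632.9278 264.5902] area 471 hubtop 0 None None dot [0.5983 0.3943] 1
b px [273.901  303.1659] area 838 hubtop 195 [ 0.6559 -0.0105  0.0762] [ 0.6557 -0.0095  0.0769] dot [ 0.6559 -0.0137] 19
crank top 156 [0.4174 0.2707 0.1602] [0.4166 0.2717 0.1607] [0.0168 0.008  0.0043]
```

Post (.5117,.0569) is as expected, but yellow now sits at (.6315,.0384) instead of (.6125,.061). It was knocked about 3 cm after being pressed, so I'll re-centre it once the carrier is home. Pulling the carrier back now.

>>> carry_out(
  steps=[
    [[0,0,6],[0,0,0],6],
    [[0,0,5],[0,0,0],6],
    [[0,0,2],[0,0,0],6],
    [[0,0,1],[0,0,0],6],
    [[0,0,0],[0,0,0],6],
  ],
)

```text
time_s: 63.9
ee_pos: [0.5123, 0.0564, 0.0424]
tcp_rot: [-0.001, 3.141, 0.0]
ft_force: [0.3, -0.9, 0.9]
opening: 0.0601
grasp_force: 0.0
```

>>> carry_out(
  steps=[
    [[0,0,0],[0,0,0],1.5],
    [[0,0,0],[0,0,0],1.5],
    [[0,0,0],[0,0,0],1.5],
    [[0,0,0],[0,0,0],1.5],
    [[0,0,0],[0,0,0],1.5],
  ],
)

```text
time_s: 64.53
ee_pos: [0.5118, 0.0563, 0.0419]
tcp_rot: [-0.0, 3.141, 0.0]
ft_force: [-2.1, -0.2, 6.6]
opening: 0.0257
grasp_force: 30.0
```

>>> carry_out(
  steps=[
    [[0.4,0,0],[0,0,0],1.5],
    [[0.8,0,0],[0,0,0],1.5],
    [[1,0,0],[0,0,0],1.5],
    [[1,0,0],[0,0,0],1.5],
    [[1,0,0],[0,0,0],1.5],
  ],
)

```text
time_s: 65.15
ee_pos: [0.4691, 0.056, 0.0419]
tcp_rot: [-0.0, 3.141, -0.0]
ft_force: [3.4, -1.9, 7.1]
opening: 0.0253
grasp_force: 30.0
```

>>> carry_out(
  steps=[
    [[1,0,0],[0,0,0],1.5],
    [[1,0,0],[0,0,0],1.5],
    [[1,0,0],[0,0,0],1.5],
    [[1,0,0],[0,0,0],1.5],
    [[0.9,0,0],[0,0,0],1.5],
  ],
)

```text
time_s: 65.78
ee_pos: [0.4201, 0.0561, 0.0418]
tcp_rot: [-0.0, 3.141, 0.0]
ft_force: [2.7, -1.7, 7.5]
opening: 0.0254
grasp_force: 30.0
```

>>> carry_out(
  steps=[
    [[0.6,0,0],[0,0,0],1.5],
    [[0.4,0,0],[0,0,0],1.5],
    [[0.3,0,0],[0,0,0],1.5],
    [[0,0,0],[0,0,0],1.5],
  ],
)

```text
time_s: 66.28
ee_pos: [0.407, 0.0561, 0.0418]
tcp_rot: [0.0, -3.141, -0.001]
ft_force: [-2.1, -2.3, 11.7]
opening: 0.0259
grasp_force: 30.0
```

>>> carry_out(
  steps=[
    [[0.4,0,0],[0,0,0],1.5],
    [[0.4,0,0],[0,0,0],1.5],
    [[0,0,0],[0,0,0],1.5],
    [[0,0,0],[0,0,0],1.5],
  ],
)

```text
time_s: 66.78
ee_pos: [0.4025, 0.0562, 0.0424]
tcp_rot: [-0.001, 3.135, -0.0]
ft_force: [20.5, -1.0, -10.4]
opening: 0.0252
grasp_force: 30.0
```

>>> carry_out(
  steps=[
    [[-0.25,0,0],[0,0,0],1.5],
    [[0,0,0],[0,0,0],6],
    [[0,0,0],[0,0,0],6],
    [[0,0,0],[0,0,0],6],
    [[0,0,-4],[0,0,0],6],
  ],
)

```text
time_s: 67.4
ee_pos: [0.4006, 0.0553, 0.0808]
tcp_rot: [-0.001, -3.138, 0.005]
ft_force: [0.5, 0.5, 2.0]
opening: 0.0593
grasp_force: 0.0
```

>>> carry_out(
  steps=[
    [[0,0,-6],[0,0,0],6],
    [[0,0,-5],[0,0,0],6],
    [[0,0,0],[0,0,0],6],
    [[0,0,0],[0,0,0],6],
  ],
)

```text
time_s: 67.9
ee_pos: [0.4017, 0.0565, 0.1912]
tcp_rot: [0.002, -3.141, -0.001]
ft_force: [-1.0, 0.7, 0.2]
opening: 0.0601
grasp_force: 0.0
```

```bash
python3 post.py w26 .404 .056; python3 wheel.py w26b | sed -n 2p
python3 - <<'E'
from wm import *
z=np.load("pics/w26.npz"); im,d=z["im"],z["d"]; p={k:z[k] for k in z.files}
for n,c in [("r",(.5315,.1335,.05)),("y",(.5035,.0578,.05)),("b",(.5455,-.016,.05))]:
    u,v=proj(p,c); print(n,(u,v),ring(im,p,u,v,n,50))
E
```

```text
67.9 tcp [0.4017 0.0565 0.1912] rot [ 0.0016 -3.141  -0.0009] grip 0.06010611036293177
post 456 [0.4054 0.0573 0.0942] [0.4058 0.057  0.0943] [0.0232 0.024  0.0042]
r px [492.9749 221.0463] area 2634 hubtop 789 [0.469  0.2759 0.0785] [0.4439 0.2456 0.0786] dot [0.4908 0.3133] 1740
r px [370.5167 288.5134] area 896 hubtop 69 [0.5379 0.1272 0.076 ] [0.5373 0.1264 0.0769] dot [0.542  0.1005] 1
y px [314.5021 273.7235] area 2181 hubtop 486 [0.5261 0.039  0.0761] [0.5246 0.0389 0.0771] dot [0.4569 0.0406] 1
b px [275.9876 298.513 ] area 965 hubtop 247 [ 0.5499 -0.0114  0.0763] [ 0.55   -0.0106  0.0771] dot [ 0.55   -0.0146] 38
crank top 562 [0.4143 0.2781 0.161 ] [0.4149 0.279  0.1608] [0.0215 0.023  0.0046]
r (np.float64(384.2626930414308), np.float64(283.08111079900294)) (array([0.5341, 0.1336]), np.float64(0.032741947791659134), np.int64(407))
y (np.float64(323.61648360672723), np.float64(262.8606250989749)) (array([0.5091, 0.0571]), np.float64(0.035908450286490486), np.int64(1133))
b (np.float64(264.97089812391107), np.float64(292.75687279817936)) (array([ 0.5475, -0.0134]), np.float64(0.03345052966797362), np.int64(321))
```

View pics/w26.png

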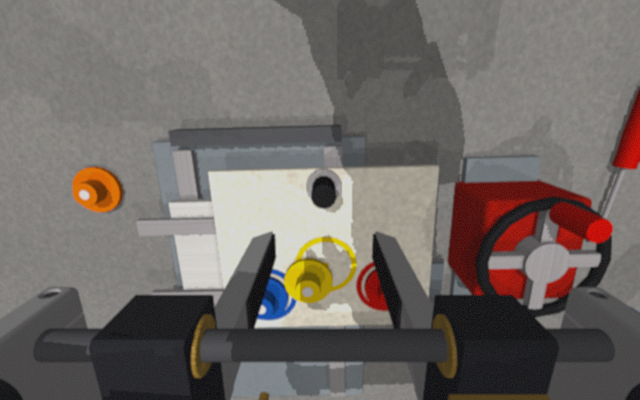

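Post is at (.4058,.057). The carrier held 20 N there, so it is on the front stop (it had started about 5 mm off). Yellow (309,278) lies off its ring, beside blue. Getting a higher view to measure.

>>> carry_out(
  steps=[
    [[-1.5,-0.8,-5],[0,0,0],5],
    [[-1.5,-0.8,-6],[0,0,0],5],
    [[0,0,0],[0,0,0],5],
    [[0,0,0],[0,0,0],5],
  ],
)

```text
time_s: 68.5
ee_pos: [0.4317, 0.0401, 0.3005]
tcp_rot: [-0.0, -3.14, 0.003]
ft_force: [-0.2, 0.9, -0.7]
opening: 0.0501
grasp_force: 0.0
```

```bash
python3 post.py w27 .4058 .057
python3 - <<'E'
from wm import *
z=np.load("pics/w27.npz"); im,d=z["im"],z["d"]; p={k:z[k] for k in z.files}; P=pts(d,p)
for n,c in [("r",(.5334,.1355,.05)),("y",(.5055,.0597,.05)),("b",(.5475,-.0142,.05))]:
    u,v=proj(p,c); print(n,(u,v),ring(im,p,u,v,n,40))
for n,c in [("r",(.534,.136)),("y",(.526,.039)),("b",(.55,-.0143))]:
    t=P[(np.hypot(P[...,0]-c[0],P[...,1]-c[1])<.014)&(P[...,2]>.06)]; A=np.c_[t[:,:2],np.ones(len(t))]; print(n,"tilt",np.linalg.lstsq(A,t[:,2],rcond=None)[0][:2])
cv2.imwrite("pics/c8.png",cv2.resize(im[150:290,210:410],(800,560),interpolation=cv2.INTER_CUBIC)[:,:,::-1])
E
```

```text
68.5 tcp [0.4317 0.0401 0.3005] rot [-0.0001 -3.14    0.0027] grip 0.05007561411228154
post 289 [0.406  0.0571 0.0941] [0.4064 0.057  0.0943] [0.0238 0.0236 0.0045]
r px [460.7344 179.3327] area 1088 hubtop 298 [0.4687 0.2764 0.0785] [0.451  0.2349 0.0785] dot [0.4825 0.3056] 1229
r px [386.789  224.4179] area 1218 hubtop 234 [0.5342 0.1378 0.0763] [0.5319 0.1392 0.0772] dot [0.5346 0.1379] 44
r px [471.147  281.2746] area 619 hubtop 217 [0.621  0.2832 0.0785] [0.6124 0.2777 0.0785] dot [0.594  0.2699] 1
y px [327.3038 219.7533] area 1435 hubtop 308 [0.5257 0.0392 0.0764] [0.5252 0.0388 0.0773] dot [0.5255 0.0386] 44
b px [290.6335 235.3665] area 1034 hubtop 179 [ 0.5499 -0.0112  0.0767] [ 0.5486 -0.0117  0.0772] dot [ 0.5495 -0.0151] 32
b px [574.3679 267.1174] area 886 hubtop 259 [0.5974 0.4418 0.0785] [0.5894 0.4315 0.0784] dot [0.6198 0.4533] 16
b px [  9.2571 292.6204] area 490 hubtop 90 [ 0.6468 -0.4655  0.0784] [ 0.6466 -0.4645  0.0771] dot [ 0.6546 -0.4378] 24
r (np.float64(384.578025401345), np.float64(228.91709719205895)) (array([0.5337, 0.1348]), np.float64(0.03335585025751275), np.int64(562))
y (np.float64(335.9683221627363), np.float64(211.8842548037865)) (array([0.5095, 0.0569]), np.float64(0.03614740649985022), np.int64(740))
b (np.float64(288.4552208951892), np.float64(237.1900007555887)) (array([ 0.547 , -0.0127]), np.float64(0.033075442992637316), np.int64(378))
r tilt [0.2037 0.2302]
y tilt [ 0.0549 -0.0161]
b tilt [ 0.2387 -0.2731]
```

View pics/c8.png

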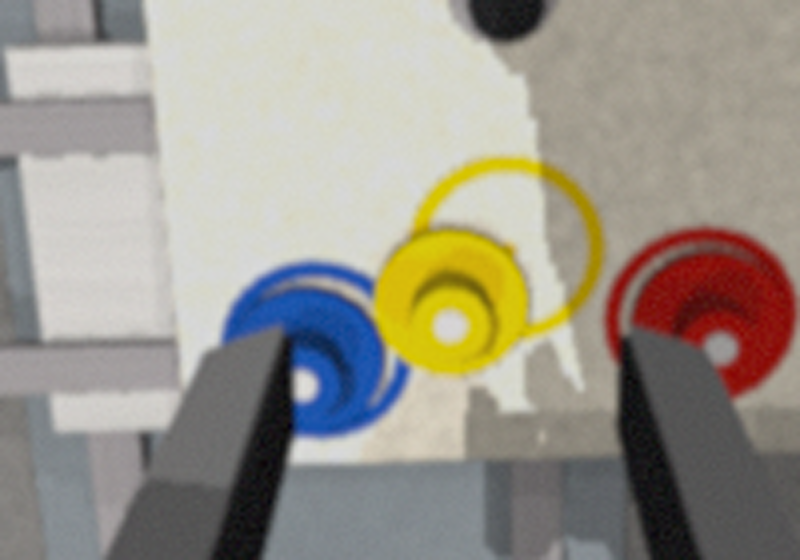

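>>> carry_out(
  steps=[
    [[-4.7,-0.1,0],[0,0,0],4],
    [[-4.7,-0.1,4],[0,0,0],4],
    [[0,0,6],[0,0,0],4],
    [[0,0,6],[0,0,0],4],
    [[0,0,3],[0,0,0],4],
  ],
)

```text
time_s: 69.18
ee_pos: [0.4921, 0.0416, 0.1228]
tcp_rot: [-0.004, -3.125, -0.002]
ft_force: [1.0, 0.4, -0.2]
opening: 0.0399
grasp_force: 0.0
```

>>> carry_out(
  steps=[
    [[0,0,0],[0,0,0],4],
    [[0,0,0],[0,0,0],4],
    [[0,0,0],[0,0,0],4],
  ],
)

```text
time_s: 69.55
ee_pos: [0.4953, 0.0429, 0.128]
tcp_rot: [-0.001, -3.132, -0.008]
ft_force: [-0.0, -0.3, 0.6]
opening: 0.0397
grasp_force: 0.0
```

```bash
cat > fin.py <<'E'
from wm import *
import sys
z=np.load(f"pics/{sys.argv[1]}.npz"); im,d=z["im"],z["d"]; p={k:z[k] for k in z.files}
for n,c in [("r",(.5338,.1355,.05)),("y",(.5059,.0597,.05)),("b",(.5479,-.0142,.05))]:
    u,v=proj(p,c); print(n,(u,v),ring(im,p,u,v,n,55))
E
python3 post.py w28 .406 .057; python3 fin.py w28
```

```text
69.55 tcp [0.4953 0.0429 0.128 ] rot [-0.0012 -3.1323 -0.008 ] grip 0.03970147381712836
post 991 [0.4064 0.057  0.0941] [0.4066 0.0572 0.0942] [0.0251 0.0256 0.0045]
r px [535.5889 168.8632] area 3077 hubtop 1389 [0.4701 0.2446 0.0785] [0.4649 0.2269 0.0789] dot [0.4787 0.2691] 829
r px [417.5264 234.6322] area 4027 hubtop 844 [0.5347 0.1371 0.0764] [0.5338 0.1368 0.0772] dot [0.5345 0.1375] 126
r px [536.9078 316.7541] area 911 hubtop 208 [0.6143 0.2626 0.0785] [0.6115 0.2592 0.0779] dot [0.6133 0.2729] 12
y px [325.8247 220.4484] area 3680 hubtop 842 [0.5257 0.0387 0.0762] [0.5249 0.0387 0.0772] dot [0.5238 0.0424] 20
b px [249.6981 241.9078] area 1931 hubtop 453 [ 0.5488 -0.021   0.0763] [ 0.5463 -0.0216  0.0772] dot [ 0.5486 -0.0185] 77
r (np.float64(417.30623412042746), np.float64(236.352934574913)) (array([0.5334, 0.135 ]), np.float64(0.03338178874296169), np.int64(1767))
y (np.float64(339.84601412445323), np.float64(209.26577995128267)) (array([0.5095, 0.0572]), np.float64(0.036151778098495), np.int64(1865))
b (np.float64(264.09599893012626), np.float64(249.99448220540145)) (array([ 0.5476, -0.0129]), np.float64(0.03345548247658228), np.int64(1105))
```

Run:
```python
from btn import *
o=robot.get_obs(); R=Ro.from_rotvec(o["tcp_rot"]); T=Ro.from_rotvec([0,-np.pi,0]); print((R.inv()*T).as_rotvec(), R.as_matrix(), R.inv().apply(np.array([.5262,.0377,.075])-o["ee_pos"])*100)
```

```text
[ 0.0052 -0.0093 -0.0007] [[-1.      0.0007 -0.0093]
 [ 0.0007  1.      0.0052]
 [ 0.0093  0.0052 -0.9999]] [-3.143  -0.5526  5.2635]
```

>>> carry_out(
  steps=[
    [[-1.6,-0.25,0],[0.005,-0.009,0],4],
    [[-1.5,-0.25,0],[0,0,0],4],
    [[0,0,2.5],[0,0,0],4],
    [[0,0,2.5],[0,0,0],4],
    [[0,0,0],[0,0,0],4],
  ],
)

```text
time_s: 70.22
ee_pos: [0.5255, 0.0369, 0.0757]
tcp_rot: [-0.003, -3.138, 0.003]
ft_force: [-0.0, -0.1, 0.4]
opening: 0.0401
grasp_force: 0.0
```

```bash
python3 post.py w29 .406 .057
```

```text
70.22 tcp [0.5255 0.0369 0.0757] rot [-0.0027 -3.1376  0.003 ] grip 0.04011106940851797
post 1896 [0.4066 0.0569 0.0942] [0.4068 0.0572 0.0942] [0.025  0.025  0.0043]
r px [448.627  224.9237] area 6203 hubtop 1366 [0.5347 0.1372 0.0764] [0.5338 0.1366 0.0771] dot [0.5345 0.1375] 201
y px [335.1917 206.4609] area 5927 hubtop 1356 [0.5259 0.0386 0.0762] [0.5249 0.0386 0.0772] dot [0.5256 0.0386] 207
b px [244.1759 235.3284] area 3456 hubtop 1033 [ 0.5495 -0.0182  0.0761] [ 0.5475 -0.0187  0.0771] dot [ 0.5491 -0.0178] 159
```

>>> carry_out(
  steps=[
    [[0,0.1,2],[0,0,0],4],
    [[0,0,1],[0,0,0],4],
    [[0,0,0.5],[0,0,0],4],
    [[0,0,0],[0,0,0],4],
    [[0,0,0],[0,0,0],2],
  ],
)

```text
time_s: 70.9
ee_pos: [0.5258, 0.0386, 0.0421]
tcp_rot: [-0.002, -3.14, 0.001]
ft_force: [0.7, 0.3, -0.2]
opening: 0.0329
grasp_force: 0.0
```

>>> carry_out(
  steps=[
    [[0,0,0],[0,0,0],2],
    [[0,0,0],[0,0,0],2],
    [[0,0,0],[0,0,0],2],
    [[0,0,-1],[0,0,0],2],
    [[0,0,-1],[0,0,0],2],
  ],
)

```text
time_s: 71.53
ee_pos: [0.5256, 0.0385, 0.0625]
tcp_rot: [-0.002, -3.14, 0.001]
ft_force: [-1.0, 0.2, -1.5]
opening: 0.0292
grasp_force: 30.0
```

>>> carry_out(
  steps=[
    [[0.98,1,0],[0,0,0],2],
    [[0.98,1.1,0],[0,0,0],2],
    [[0,0,0],[0,0,0],2],
    [[0,0,0],[0,0,0],2],
  ],
)

```text
time_s: 72.03
ee_pos: [0.506, 0.0598, 0.0618]
tcp_rot: [-0.001, -3.14, 0.001]
ft_force: [-0.3, -1.0, -0.5]
opening: 0.0291
grasp_force: 30.0
```

```bash
python3 held.py w30; python3 fin.py w30
```

```text
72.03 tcp [0.506  0.0598 0.0618] rot [-0.0009 -3.1398  0.0012] grip 0.029107687858739375
29.99972552061081
held dot (array([323.4307, 252.9288]), np.int32(267), array([0.5042, 0.0607, 0.1008]))
r (np.float64(421.8232884132393), np.float64(257.98599857995066)) (array([0.5326, 0.1356]), np.float64(0.03302763614185533), np.int64(2528))
y (np.float64(322.1744860559302), np.float64(223.7082037068967)) (array([0.5072, 0.0597]), np.float64(0.034663239641881845), np.int64(2768))
b (np.float64(226.7628872815459), np.float64(274.4021529978626)) (array([ 0.5451, -0.0149]), np.float64(0.03220072667000794), np.int64(1409))
```

>>> carry_out(
  steps=[
    [[0,0,1.2],[0,0,0],2],
    [[0,0,0.6],[0,0,0],2],
    [[0,0,0.15],[0,0,0],2],
    [[0,0,0],[0,0,0],2],
    [[0,0,0],[0,0,0],4.5],
  ],
)

```text
time_s: 72.7
ee_pos: [0.506, 0.0594, 0.0421]
tcp_rot: [-0.002, -3.14, 0.001]
ft_force: [-0.2, 0.8, -0.4]
opening: 0.0358
grasp_force: 0.0
```

>>> carry_out(
  steps=[
    [[0,0,0],[0,0,0],4.5],
    [[0,0,0],[0,0,0],4.5],
    [[0,0,-3],[0,0,0],4.5],
    [[0,0,-4],[0,0,0],4.5],
    [[-2,-4,0],[0,0,0],4.5],
  ],
)

```text
time_s: 73.32
ee_pos: [0.5272, 0.0235, 0.1143]
tcp_rot: [-0.01, 3.141, 0.003]
ft_force: [1.0, -0.7, -0.1]
opening: 0.0452
grasp_force: 0.0
```

>>> carry_out(
  steps=[
    [[-2.3,-3.8,0],[0,0,0],4.5],
    [[0,0,0],[0,0,0],4.5],
    [[0,0,0],[0,0,0],4.5],
  ],
)

```text
time_s: 73.7
ee_pos: [0.5487, -0.018, 0.112]
tcp_rot: [-0.002, -3.139, 0.001]
ft_force: [-0.0, 0.1, 0.0]
opening: 0.0448
grasp_force: 0.0
```

```bash
python3 post.py w31 .406 .057; python3 fin.py w31
```

```text
73.7 tcp [ 0.5487 -0.018   0.112 ] rot [-0.0019 -3.1392  0.0008] grip 0.04480263316068994
post 1089 [0.4099 0.0564 0.0942] [0.4109 0.0568 0.0944] [0.0178 0.0254 0.0048]
r px [498.0286 185.7494] area 5247 hubtop 1130 [0.5356 0.1372 0.0763] [0.5348 0.1363 0.0771] dot [0.5353 0.1375] 165
r px [620.9646 179.3543] area 254 hubtop 188 [0.5175 0.2282 0.0767] [0.5196 0.2276 0.0759] dot [0.5288 0.2258] 5
r px [625.4616 285.5168] area 834 hubtop 348 [0.6225 0.2536 0.0785] [0.6218 0.2507 0.0783] dot [0.6338 0.2376] 276
y px [413.8702 154.0729] area 5888 hubtop 1191 [0.5062 0.0599 0.0765] [0.5058 0.0596 0.0772] dot [0.5061 0.0601] 179
b px [325.4407 202.65  ] area 4597 hubtop 1020 [ 0.5501 -0.0172  0.0764] [ 0.5495 -0.017   0.0772] dot [ 0.55   -0.0171] 159
r (np.float64(498.06426379805004), np.float64(186.86920070189677)) (array([0.5343, 0.1348]), np.float64(0.033513836367872196), np.int64(2319))
y (np.float64(413.9909603960622), np.float64(155.11518939968363)) (array([0.5067, 0.0595]), np.float64(0.03322897403076297), np.int64(2779))
b (np.float64(326.86172736733573), np.float64(202.34847089458196)) (array([ 0.5479, -0.0132]), np.float64(0.033313759621804925), np.int64(2090))
```

>>> carry_out(
  steps=[
    [[-0.1,0.05,4],[0,0,0],4.5],
    [[0,0,2.4],[0,0,0],4.5],
    [[0,0,0.6],[0,0,0],4.5],
    [[0,0,0],[0,0,0],4.5],
    [[0,0,0],[0,0,0],2],
  ],
)

```text
time_s: 74.38
ee_pos: [0.5504, -0.0177, 0.0432]
tcp_rot: [-0.001, -3.141, 0.001]
ft_force: [0.7, -0.4, 0.4]
opening: 0.0378
grasp_force: 0.0
```

>>> carry_out(
  steps=[
    [[0,0,0],[0,0,0],2],
    [[0,0,0],[0,0,0],2],
    [[0,0,0],[0,0,0],2],
    [[0,0,0],[0,0,0],2],
    [[0,0,-0.6],[0,0,0],2],
  ],
)

```text
time_s: 75.0
ee_pos: [0.5498, -0.0179, 0.0484]
tcp_rot: [-0.002, -3.139, 0.001]
ft_force: [-0.8, -0.4, -0.9]
opening: 0.0289
grasp_force: 30.0
```

>>> carry_out(
  steps=[
    [[0.14,0.32,0],[0,0,0],2],
    [[0,0,0],[0,0,0],2],
    [[0,0,0.5],[0,0,0],2],
    [[0,0,0.05],[0,0,0],2],
    [[0,0,0],[0,0,0],2],
  ],
)

```text
time_s: 75.62
ee_pos: [0.5489, -0.0147, 0.0429]
tcp_rot: [-0.002, -3.14, 0.001]
ft_force: [-1.5, 1.5, 8.1]
opening: 0.0288
grasp_force: 30.0
```

>>> carry_out(
  steps=[
    [[0,0,0],[0,0,0],4.5],
    [[0,0,0],[0,0,0],4.5],
    [[0,0,0],[0,0,0],4.5],
    [[0,0,-3],[0,0,0],4.5],
    [[0,0,-4],[0,0,0],4.5],
  ],
)

```text
time_s: 76.25
ee_pos: [0.548, -0.0149, 0.113]
tcp_rot: [-0.002, -3.138, 0.002]
ft_force: [0.4, 0.1, 0.0]
opening: 0.0444
grasp_force: 0.0
```

>>> carry_out(
  steps=[
    [[0,4,-2],[0,0,0],4.5],
    [[0,0,0],[0,0,0],4.5],
    [[0,0,0],[0,0,0],4.5],
  ],
)

```text
time_s: 76.62
ee_pos: [0.5485, 0.0252, 0.1324]
tcp_rot: [-0.001, -3.139, 0.001]
ft_force: [-0.2, -1.0, -0.5]
opening: 0.045
grasp_force: 0.0
```

```bash
python3 post.py w32 .406 .057; python3 fin.py w32
```

```text
76.62 tcp [0.5485 0.0252 0.1324] rot [-0.0012 -3.1395  0.0012] grip 0.04502522258477232
post 1159 [0.4079 0.0568 0.0942] [0.4083 0.0568 0.0944] [0.0242 0.025  0.0048]
r px [564.9105 109.6492] area 3429 hubtop 1680 [0.4707 0.2273 0.0785] [0.4671 0.2262 0.0788] dot [0.5299 0.2295] 2
r px [440.3872 181.0935] area 4587 hubtop 954 [0.5354 0.1374 0.0762] [0.5352 0.1366 0.0772] dot [0.5357 0.1374] 143
r px [593.696  265.4425] area 1069 hubtop 480 [0.6125 0.2837 0.0785] [0.6104 0.2801 0.0785] dot [0.6055 0.3088] 1
r px [549.1636 298.6711] area 1210 hubtop 511 [0.6431 0.2513 0.0785] [0.6423 0.2509 0.078 ] dot [0.662  0.2603] 80
y px [360.4963 151.4233] area 5114 hubtop 992 [0.5064 0.0601 0.0768] [0.5061 0.0599 0.0773] dot [0.5063 0.0601] 156
b px [281.6407 195.4913] area 4378 hubtop 886 [ 0.5488 -0.0137  0.0762] [ 0.5481 -0.0134  0.0772] dot [ 0.5486 -0.0137] 139
r (np.float64(440.40915526039703), np.float64(181.66767680349534)) (array([0.5346, 0.1347]), np.float64(0.03341949709887167), np.int64(2043))
y (np.float64(360.4770370370837), np.float64(151.89414148355786)) (array([0.507 , 0.0596]), np.float64(0.03311401073042658), np.int64(2470))
b (np.float64(281.18568997680745), np.float64(196.1254289029079)) (array([ 0.5487, -0.0139]), np.float64(0.032882492332980594), np.int64(1967))
```

View pics/w32.png

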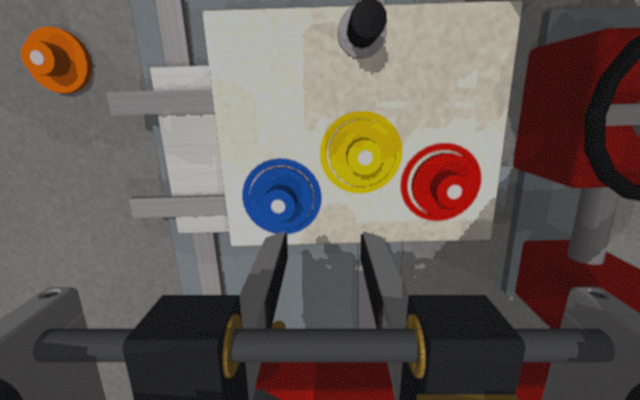

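All three buttons sit on their rings: blue (282,196), yellow (361,152), red (441,181). One last gentle pull on the post makes sure the carrier is on its front stop.

>>> carry_out(
  steps=[
    [[0,0,-4],[0,0,0],6],
    [[4.7,1,0],[0,0,0],6],
    [[4.7,1,0],[0,0,0],6],
    [[4.7,1.1,0],[0,0,0],6],
    [[0,0,0],[0,0,0],6],
  ],
)

```text
time_s: 77.3
ee_pos: [0.4137, 0.0564, 0.1742]
tcp_rot: [0.001, -3.139, -0.006]
ft_force: [1.3, -0.0, 0.7]
opening: 0.06
grasp_force: 0.0
```

>>> carry_out(
  steps=[
    [[0,0,0],[0,0,0],6],
    [[0,0,0],[0,0,0],6],
  ],
)

```text
time_s: 77.55
ee_pos: [0.4166, 0.0534, 0.1745]
tcp_rot: [-0.007, -3.14, 0.006]
ft_force: [0.4, 0.1, -0.8]
opening: 0.0604
grasp_force: 0.0
```

```bash
python3 post.py w33 .406 .057 | head -2
```

```text
77.55 tcp [0.4166 0.0534 0.1745] rot [-0.0075 -3.1405  0.0061] grip 0.06038305107946514
post 527 [0.4065 0.0573 0.0941] [0.4068 0.0574 0.0941] [0.0234 0.0244 0.0037]
```

>>> carry_out(
  steps=[
    [[0.95,0.2,0],[0,0,0],6],
    [[0,0,5],[0,0,0],6],
    [[0,0,5],[0,0,0],6],
    [[0,0,3],[0,0,0],6],
    [[0,0,0],[0,0,0],6],
  ],
)

```text
time_s: 78.22
ee_pos: [0.4048, 0.0556, 0.0493]
tcp_rot: [-0.006, -3.135, 0.007]
ft_force: [0.1, -0.7, 0.3]
opening: 0.0601
grasp_force: 0.0
```

>>> carry_out(
  steps=[
    [[0,0,0],[0,0,0],1.5],
    [[0,0,0],[0,0,0],1.5],
    [[0,0,0],[0,0,0],1.5],
    [[0,0,0],[0,0,0],1.5],
    [[0,0,0],[0,0,0],1.5],
  ],
)

```text
time_s: 78.85
ee_pos: [0.4059, 0.0582, 0.0512]
tcp_rot: [-0.001, -3.139, -0.001]
ft_force: [-1.6, 1.7, 9.4]
opening: 0.0256
grasp_force: 30.0
```

>>> carry_out(
  steps=[
    [[0.2,0,0],[0,0,0],1.5],
    [[0.15,0,0],[0,0,0],1.5],
    [[0,0,0],[0,0,0],1.5],
  ],
)

```text
time_s: 79.22
ee_pos: [0.4046, 0.0581, 0.0514]
tcp_rot: [0.001, 3.139, -0.0]
ft_force: [15.7, 1.4, -13.8]
opening: 0.0253
grasp_force: 30.0
```

>>> carry_out(
  steps=[
    [[0,0,0],[0,0,0],6],
    [[0,0,0],[0,0,0],6],
    [[0,0,0],[0,0,0],6],
    [[0,0,-4],[0,0,0],6],
    [[0,0,-6],[0,0,0],6],
  ],
)

```text
time_s: 79.85
ee_pos: [0.4019, 0.0584, 0.1434]
tcp_rot: [-0.0, -3.138, 0.003]
ft_force: [-0.9, 0.8, 1.9]
opening: 0.0599
grasp_force: 0.0
```

>>> carry_out(
  steps=[
    [[0,0,-6],[0,0,0],6],
    [[0,0,-6],[0,0,0],6],
    [[0,0,0],[0,0,0],6],
    [[0,0,0],[0,0,0],6],
  ],
)

```text
time_s: 80.35
ee_pos: [0.3987, 0.0661, 0.2283]
tcp_rot: [0.021, -3.127, -0.015]
ft_force: [0.4, 0.0, -0.2]
opening: 0.0598
grasp_force: 0.0
```

```bash
python3 post.py w34 .406 .057; python3 wheel.py w34b|sed -n 2p
python3 - <<'E'
from btn import *
im,d,p=grab("side"); P=pts(d,p); print([(v,tuple(int(x) for x in im[v,352])) for v in range(196,206)])
E
```

```text
80.35 tcp [0.3987 0.0661 0.2283] rot [ 0.0208 -3.1275 -0.0148] grip 0.059786755385169005
post 377 [0.4054 0.059  0.0941] [0.4055 0.0589 0.0943] [0.0241 0.0246 0.0046]
r px [466.698  214.8498] area 1798 hubtop 508 [0.4681 0.2764 0.0785] [0.4418 0.2463 0.0785] dot [0.4896 0.3086] 1416
r px [362.6997 275.4236] area 1159 hubtop 252 [0.5347 0.1355 0.0763] [0.535  0.1347 0.0771] dot [0.5344 0.1387] 45
y px [317.3063 253.9724] area 2171 hubtop 421 [0.5045 0.0624 0.0763] [0.5041 0.0622 0.0772] dot [0.5048 0.0621] 57
b px [276.6628 285.6185] area 768 hubtop 103 [ 0.5492 -0.0032  0.0761] [ 0.5492 -0.002   0.077 ] dot [0.5068 0.0068] 2
crank top 417 [0.4146 0.2784 0.1611] [0.4151 0.2792 0.1612] [0.0217 0.0217 0.0051]
[(196, (92, 90, 90)), (197, (107, 105, 106)), (198, (109, 99, 87)), (199, (120, 96, 62)), (200, (126, 102, 56)), (201, (127, 102, 57)), (202, (128, 102, 56)), (203, (118, 105, 78)), (204, (123, 125, 124)), (205, (141, 147, 150))]
```

```bash
python3 -c "
from rig import robot
print(robot.job_done())"
```

```text
the job is handed in; nothing more can be done
None
```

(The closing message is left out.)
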